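Open the snap-tab battery cover of a desk pencil sharpener and load a fresh battery

TASK

The battery pencil sharpener needs its battery. Squeeze the orange snap tab of the pale battery cover inward, just hard enough to free it and not so hard that it cracks, and without prying swing the cover up on its tongues and take it off; lay it flat on the sketch pad, top up. Then lay the fresh block battery flat in the open bay with its two terminals toward the tower, and leave the other things on the desk where they are.

Things in the scene. Friction and masses are not known exactly. Their poses are not given: they have to be found in the camera images.
- sharpener_unit: Teal pencil sharpener, 150 x 104 mm in plan, does not move. Origin: centre of its underside, z up. Front part (x -75 to +27 mm): flat deck 32 mm high with the battery hatch, centred at x -28, y 0. Back part: tower 76 mm high. Under the cover the deck, 2.5 mm thick, has an opening x -58.5 to +2.5, y -20 to +20 mm.
- cover: Pale domed battery cover of painted metal, 66 (x) x 46 (y) x 17.5 mm (z), 140 g, standing on the deck over the hatch, axes parallel to the sharpener's. Origin: centre of its rim, at deck height when closed. Its +y wall is upright, at y +23 mm, 15 mm high. Tongues, legs and hook stand 5.7 mm below the rim, so laid on a flat surface its origin is 5.7 mm above it.
- cover_hinge (a point): Foot of the cover's +y wall, in the middle (cover y +23 mm, z 0). Two tongues there reach 3.5 mm under the deck's edge at y +20, so the cover will not lift straight up: with the tab held in, its -y side swings up about this point by 15 to 25 degrees, then it is drawn some 6 mm to its -y side and comes away. Over 40 N between cover and sharpener counts as prying.
- tab_foot (a point): Point fixed on the cover at the foot of its orange snap tab (cover y -19.7 mm, z 0), in a scoop 34 mm wide in the middle of the -y side. The tab springs inward (cover +y) up to 5.5 mm: 1 N to start, then 4 N per mm. Its hook, 3.9 to 5.7 mm below the rim, reaches 1.6 mm (1 to 2.2) under the deck's edge at y -20. Pressed with 12 to 15 N it stays clear through the swing. It cracks at 18 N.
- tab_face (a point): Point fixed on the cover where the middle of the outer face of the tab's ribbed orange push pad stands on average: cover y -24.5 mm, 7.5 mm above the rim. The pad is 16 mm wide (x) and reaches from 2.5 to 12.5 mm above the rim. Its true face lies up to 3 mm farther in or out: it differs from one sharpener to the next, and is found by touch.
- bay (a point): Centre of the floor of the battery bay (sharpener x -28, y +1 mm), 6 mm below the deck, axes parallel to the sharpener's (x toward the tower, where the contacts are). The bay is 51.5 (x) x 29.5 (y) mm between ribs 5.5 mm high.
- battery: Fresh block battery, black with a copper-coloured band at its terminal end, 48.5 (x, with terminals) x 26.5 (y) x 17.5 mm (z), 46 g, lying flat on the table to the right of the sharpener. Origin: centre of its underside, x toward the terminals.
- battery_terminals (a point): Middle of the outer ends of the two terminals of the battery: battery x +24.25 mm, 8.75 mm high.
- sketch_pad: Sketch pad to the left of the sharpener, 210 (x) x 150 (y) x 9 mm, fixed. Origin: centre of its underside.
- pencil_blue: Blue pencil, 170 mm long, lying on the table; to be left alone. Origin: under its middle.
- pencil_red: Red pencil, 170 mm long, lying on the table; to be left alone. Origin: under its middle.
- eraser: Eraser in a blue sleeve, 21 x 45 x 13 mm; to be left alone. Origin: centre of its underside.
- car_yellow: Yellow toy car, 32 x 62 x 29 mm; to be left alone. Origin: centre of its underside.
There are look-alikes about, which are no part of the job. What is meant by the cover is not black or purple, and is the larger of those in its own colour.

How it is judged:
By the outcome, as a careful person would: the job done as asked, in the order asked, and still so for the second after the job is handed in, with the robot touching nothing.
It also fails if it takes over 72 s, if anything falls off the work surface, if the arm or the gripper's body presses on something with over 40 N, if the wrist force passes 120 N, or if a joint passes its speed limit or range.

ROBOT

A 6-joint arm with a two-finger parallel gripper is mounted at the origin on a cart in front of the work surface, level with it; the furniture and walls round the work are solid. World frame = base frame: x ahead of the robot, y to its left, z up, the work surface at z = 0. Lengths are in mm, angles in rad, forces in N, time in s.
With the tool pointing down it reaches from about 275 to 1000 mm from the base axis. Payload 8.4 kg.
Tool frame: the origin (TCP) lies between the finger pads; the fingertips stand 8 mm ahead of it and the grasp point (between the pads) lies 11 mm behind it (tcp_to_tips is the distance from the TCP to the fingertips, in mm); z points along the fingers, y is the line along which they close (so a half turn about z gives the same grasp; the last joint's range is limited). The gripper opens to 85 mm and grips with 20 to 120 N. Pads are 22 mm wide; open, the fingers measure 114 mm over their backs; the gripper's body (76 mm by 85 mm) begins 54 mm behind the grasp point. The pads swing forward as they close: fully open they stand 13 mm farther back than shut.
Start: joints at [1.133, 0.353, 1.633, -0, 1.155, -0.002], TCP at [263.834, 566.586, 239.281] pointing down, gripper open.
Joint ranges: [-2.63, 2.63], [-0.92, 2.1], [0.06, 2.66], [-1.3, 4.44], [0, 2.69], [-3.02, 3.02]. Speed limits (rad/s): [2.22, 2.22, 2.79, 3.14, 3.14, 3.14].

INTERFACE

Orientations are given as [roll, pitch, yaw] about the fixed x, y, z axes, in that order (R = Rz(yaw) Ry(pitch) Rx(roll)).
In Python, from rig import * gives the robot as it stands.
- The arm moves only by the tool step_arm, never from a script. Its argument "motion" is a list of rows, each an object with "claw": the finger opening in mm, from 0 to 85.4; "delta_pos": the shift along the tool's x, y, z in mm, a list of three; "turn": the turn about the tool's z in rad. In form: [{"claw": claw, "delta_pos": [dx, dy, dz], "turn": turn}, ...]. A call has 1 to 8 rows; each row shifts and turns the commanded pose from where the row before left it, along the tool's axes as they then stand; what a row does not reach is not made up. A row lasts 1/12 s, in which the tool goes at most 41.7 mm and 7.16 degrees, less where a joint would pass 70% of its speed; a pose out of reach is approached as far as the arm can. A call is refused whole if a number of a shift passes 41.7 or a number of a turn 0.125, either way. A call with a gripper value outside its range is refused whole. The fingers move at their own pace and stop on an object; "force" is the grip in N (left out, the last holds). Time passes only in rows, so rows that do not move let the fingers close. It gives the time, the measured TCP pose, the force, the opening and the grip force at its end, in the units of the state.
- sense(): the state, without advancing time (a new reading comes with each control period).
- grab_frame(name): name is "side" or "top" or "wrist"; returns a dict with "img" (480x640x3 uint8, red, green, blue), "vertical_fov" (degrees; the focal length in pixels is half the picture's height over the tangent of half this angle, whatever the lens; pixels are square), "cx", "cy" (the principal point, pixels), "R" (3x3) and "t" (3): a world point X has camera coordinates R X + t. Camera axes: x right, y down, z forward; pixel columns grow to the right and rows downward; lengths in mm; the calibration is good to about 2 mm. A picture is of the moment at which its call begins. There is no depth.
- sign_off(): hands the job in; it is judged then, once.
The state is a dict: "clock": time; "qpos": joint angles; "qvel": joint speeds; "joint_efforts": joint torques, N m; "eef_pos": TCP position; "tcp_rot": TCP orientation; "contact_force": force on the tool from outside, world axes, zero at the start; "wrist_torque": the same for the moment, N m; "opening": opening from 0.0 (shut) to 1.0 (fully open); "grasp_force": force on a finger pad.
Only numpy, scipy, OpenCV 4.12 (cv2) and the standard library are available. Lean on these libraries where they do the work, as an engineer would, in place of code of your own. Each camera call takes 0.05 s, during which the arm holds its last target. There are 200 camera calls.

## Working session

There is one attempt and no reset: what is moved stays moved. The work goes in short steps, Python scripts to look and compute and a tool call to move; the robot and the scene stay as the last step left them, time stands still between calls to the robot, and variables do not carry over. Pictures are saved under pics/ and viewed, at most 10 in all, crops included, and the job is handed in when it is done.

Besides the shell and the picture viewer there is one more tool, called as name(argument=value, ...), one argument or row to a line, values as JSON. step_arm: Moves the arm, as the interface text tells. Its arguments: {"type":"object","properties":{"motion":{"type":"array","items":{"type":"object","properties":{"claw":{"type":"number"},"delta_pos":{"type":"array","items":{"type":"number"}},"turn":{"type":"number"}}}},"force":{"type":"number"}},"required":["motion"]}

```bash
mkdir -p pics; ls; cat > h.py <<'E'
from rig import *
import numpy as np, cv2
def grab(n,save=None):
    f=grab_frame(n)
    if save: cv2.imwrite('pics/'+save,f['img'][:,:,::-1])
    f['f']=240/np.tan(np.radians(f['vertical_fov'])/2); f['R']=np.array(f['R']); f['t']=np.array(f['t']); return f
def ray(f,u,v):
    d=f['R'].T@np.array([(u-f['cx'])/f['f'],(v-f['cy'])/f['f'],1.]); return -f['R'].T@f['t'],d
def onz(f,u,v,z):
    c,d=ray(f,u,v); return c+d*(z-c[2])/d[2]
def proj(f,X):
    p=f['R']@np.array(X,float)+f['t']; return p[:2]/p[2]*f['f']+[f['cx'],f['cy']]
def tri(a,b):
    A=[];B=[]
    for f,(u,v) in (a,b):
        c,d=ray(f,u,v); d/=np.linalg.norm(d); P=np.eye(3)-np.outer(d,d); A.append(P);B.append(P@c)
    return np.linalg.solve(sum(A),sum(B))
E
python3 - <<'E'
from h import *
t=grab('top','top0.png');s=grab('side','side0.png');w=grab('wrist','w0.png')
for f in(t,s,w): print(f['f'],f['cx'],f['cy'],(-f['R'].T@f['t']).round(),f['R'].round(2).tolist())
a=np.hstack([t['img'],s['img']])
print(sense())
E
```

```text
pics
586.443254439803 314.2877184008227 240.64647950679594 [3.840e+02 1.000e+00 1.168e+03] [[-0.01, -1.0, 0.02], [-0.98, 0.01, -0.19], [0.19, -0.02, -0.98]]
453.6207458250547 319.40738400798864 240.37473663621125 [449. 698. 516.] [[-0.98, -0.22, 0.02], [-0.14, 0.53, -0.84], [0.17, -0.82, -0.54]]
379.30664003283556 319.3445017673714 240.2563414994907 [198. 598. 374.] [[0.42, 0.91, -0.0], [0.87, -0.4, 0.29], [0.26, -0.12, -0.96]]
{'clock': 0.15, 'qpos': array([ 1.13259783e+00,  3.53496843e-01,  1.63396206e+00, -4.37555455e-06,
        1.15520642e+00, -2.41074458e-03]), 'qvel': array([-6.06673333e-04, -2.05538699e-03, -2.24785475e-03, -4.89427454e-06,
        2.98218061e-03,  5.86371210e-04]), 'joint_efforts': array([ 1.63665074e-03, -6.05645800e+01, -3.42338276e+01,  1.09510540e-04,
        6.30268521e-03,  5.08768801e-05]), 'eef_pos': array([263.68347487, 566.25889251, 238.72980785]), 'tcp_rot': array([-3.14051997e+00,  1.41525322e-06,  2.70580667e+00]), 'contact_force': array([ 0.48617863, -0.11023448,  0.89641308]), 'wrist_torque': array([-0.04330446,  0.04609103,  0.01740528]), 'grasp_force': 0.0, 'opening': 0.9978308262656316}
```

View pics/top0.png

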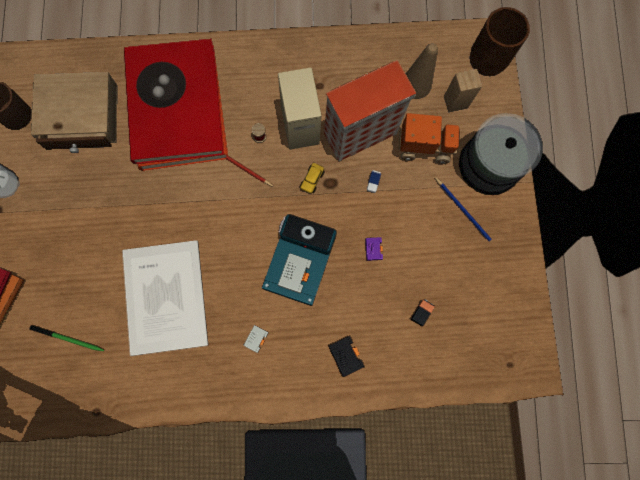

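View pics/side0.png

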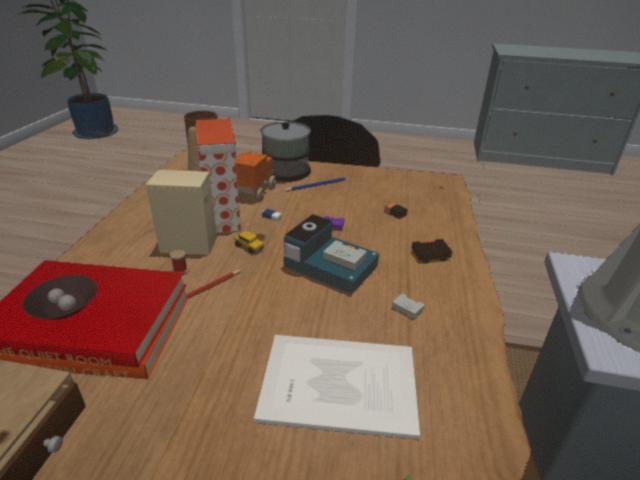

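Top view: the pale candidates are the cover on the teal deck (295,272), with its orange tab at (306,279), and a smaller pale look-alike on the table (257,339). Black (347,356) and purple (375,248) are excluded. The one on the deck is the larger pale one. The battery is at (423,312) with its copper end up at (427,303), and the pad is at (165,297).

```bash
python3 - <<'E'
from h import *
t=grab('top')
im=t['img'][:,:,::-1]
c=np.hstack([cv2.resize(im[205:365,225:365],None,fx=3.6,fy=3.6,interpolation=2)[:, :],cv2.resize(im[290:335,400:445],(290,290),interpolation=2).__class__(0) if 0 else np.vstack([cv2.resize(im[290:335,400:445],(288,288),interpolation=2),np.zeros((288,288,3),np.uint8)])])
cv2.imwrite('pics/crop0.png',c[:600,:800])
hsv=cv2.cvtColor(t['img'],cv2.COLOR_RGB2HSV)
def blob(m,box):
    k=np.zeros(m.shape,np.uint8);x0,y0,x1,y1=box;k[y0:y1,x0:x1]=m[y0:y1,x0:x1]
    cs,_=cv2.findContours(k*255,0,1 if 0 else 2); c=max(cs,key=cv2.contourArea); return c
H,S,V=[hsv[...,i].astype(int) for i in range(3)]
teal=((H>85)&(H<108)&(S>110)).astype(np.uint8)
pale=((S<70)&(V>110)).astype(np.uint8)
org=((H<14)&(S>150)&(V>120)).astype(np.uint8)
for n,m,b,z in(('teal',teal,(250,200,350,320),32),('cover',pale,(270,240,325,300),47),('tab',org,(295,265,320,292),42),('pad',pale,(110,230,220,365),9),('copper',org,(410,295,440,320),17)):
    c=blob(m,b); r=cv2.minAreaRect(c); box=cv2.boxPoints(r)
    print(n,np.round(r[0],1),[onz(t,*p,z).round(0)[:2].tolist() for p in box],onz(t,*r[0],z).round(1))
print(onz(t,423,312.5,9))
E
```

```text
teal [298.9 259.5] [[516.0, 82.0], [663.0, 33.0], [628.0, -66.0], [482.0, -16.0]] [571.4   8.5  32. ]
cover [294.4 272.4] [[521.0, 50.0], [583.0, 28.0], [567.0, -16.0], [505.0, 6.0]] [543.6  17.1  47. ]
tab [305.1 276.7] [[530.0, 3.0], [545.0, -2.0], [542.0, -10.0], [527.0, -5.0]] [535.8  -3.4  42. ]
pad [163.5 297.7] [[602.0, 368.0], [617.0, 212.0], [404.0, 186.0], [391.0, 336.0]] [501.4 275.5   9. ]
copper [426.9 305.9] [[481.0, -228.0], [491.0, -235.0], [477.0, -257.0], [466.0, -250.0]] [ 478.9 -242.2   17. ]
[ 466.67425714 -235.60135871    9.        ]
```

View pics/crop0.png

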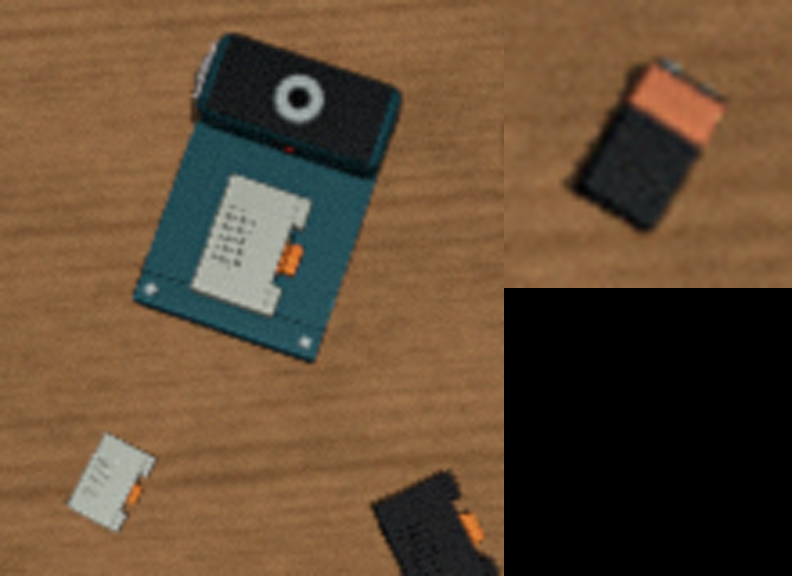

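The crop confirms it: the larger pale cover is on the deck with its tab to the right, and the battery's copper terminals point away from the robot. I'll move above the cover.

step_arm(
  motion=[
    {"claw":85,"delta_pos":[0,0,0],"turn":-0.094},
    {"claw":85,"delta_pos":[-28,-26.5,0],"turn":0},
    {"claw":85,"delta_pos":[-28,-26.5,0],"turn":0},
    {"claw":85,"delta_pos":[-28,-26.5,0],"turn":0},
    {"claw":85,"delta_pos":[-28,-26.5,0],"turn":0},
    {"claw":85,"delta_pos":[-28,-26.5,0],"turn":0},
    {"claw":85,"delta_pos":[-28,-26.5,0],"turn":0},
    {"claw":85,"delta_pos":[-28,-26.5,0],"turn":0},
  ],
)

```text
clock: 0.87
eef_pos: [386.7, 324.4, 239.3]
tcp_rot: [3.142, 0.0, 2.8]
contact_force: [1.2, 0.6, 0.1]
opening: 0.995
grasp_force: 0.0
```

step_arm(
  motion=[
    {"claw":85,"delta_pos":[-28,-26.5,5],"turn":0},
    {"claw":85,"delta_pos":[-28,-26.5,5],"turn":0},
    {"claw":85,"delta_pos":[-28,-26.5,5],"turn":0},
    {"claw":85,"delta_pos":[-28,-26.5,5],"turn":0},
    {"claw":85,"delta_pos":[-28,-26.5,5],"turn":0},
    {"claw":85,"delta_pos":[-28,-26.5,5],"turn":0},
    {"claw":85,"delta_pos":[-28,-26.5,5],"turn":0},
    {"claw":85,"delta_pos":[-28,-26.5,5],"turn":0},
  ],
)

```text
clock: 1.53
eef_pos: [526.8, 49.4, 199.1]
tcp_rot: [3.141, 0.0, 2.8]
contact_force: [0.5, -0.1, -0.5]
opening: 0.995
grasp_force: 0.0
```

step_arm(
  motion=[
    {"claw":85,"delta_pos":[0,0,0],"turn":0},
    {"claw":85,"delta_pos":[0,0,0],"turn":0},
  ],
)

```text
clock: 1.7
eef_pos: [526.6, 49.5, 198.8]
tcp_rot: [-3.141, -0.001, 2.796]
contact_force: [-0.1, 0.2, -0.1]
opening: 0.997
grasp_force: 0.0
```

```bash
python3 - <<'E'
from h import *
w=grab('wrist','w1.png'); s=sense(); print(s['eef_pos'],s['tcp_rot'],s['contact_force'])
for p in ([543.6,17.1,47],[535.8,-3.4,42]): print(proj(w,p))
E
```

```text
[526.12630196  50.723378   198.96884348] [-3.14146675e+00 -9.41580127e-04  2.79770971e+00] [-0.45198296  0.04755353 -0.02104942]
[287.8440467  257.92284383]
[261.31740769 255.41767479]
```

View pics/w1.png

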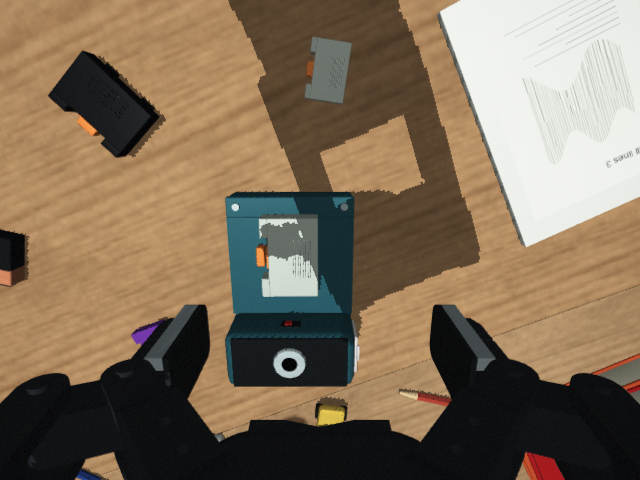

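The wrist view shows the cover at (289,255), its tab at (262,256), and two rivets on the deck at (235,207) and (344,207). Battery partly visible at the left edge. I'll centre over the cover and look again from lower, then triangulate.

step_arm(
  motion=[
    {"claw":85,"delta_pos":[-14,-13,16],"turn":0},
    {"claw":85,"delta_pos":[-14,-13,17],"turn":0},
    {"claw":85,"delta_pos":[0,0,17],"turn":0},
    {"claw":85,"delta_pos":[0,0,0],"turn":0},
    {"claw":85,"delta_pos":[0,0,0],"turn":0},
  ],
)

```text
clock: 2.17
eef_pos: [542.9, 18.6, 148.9]
tcp_rot: [-3.141, -0.002, 2.801]
contact_force: [0.6, 0.4, -0.1]
opening: 0.996
grasp_force: 0.0
```

```bash
python3 - <<'E'
from h import *
w=grab('wrist','w2.png'); s=sense(); print(s['eef_pos'],s['tcp_rot'],s['contact_force'])
np.savez('w2.npz',**{k:w[k] for k in('R','t','f','cx','cy')})
E
```

```text
[543.58697236  18.62846307 149.7606961 ] [ 3.14151569e+00 -5.21860725e-04  2.80111432e+00] [ 0.20314899 -0.67026774  0.52662536]
```

View pics/w2.png

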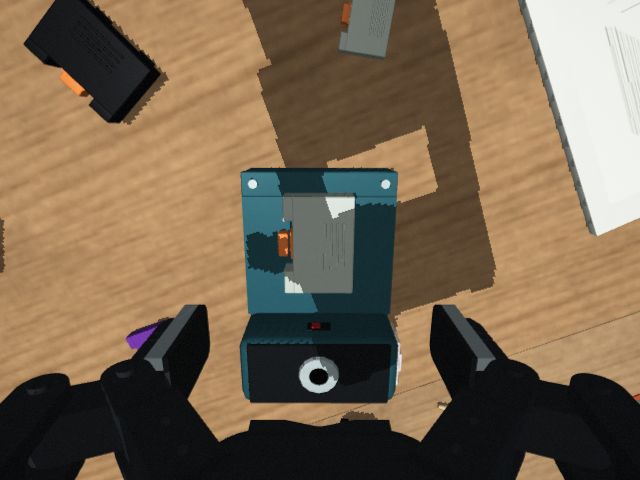

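```bash
python3 - <<'E'
from h import *
w=dict(np.load('w2.npz')); t=grab('top')
im=cv2.imread('pics/w2.png'); 
# w1 calibration by re-deriving is not stored: use top for rivets
img=t['img'];hsv=cv2.cvtColor(img,cv2.COLOR_RGB2HSV)
print('tri rivets',tri((t,(266.7,285.0)),(w,(252.5,184))).round(1),tri((t,(309.7,300.0)),(w,(385.5,184))).round(1))
print('rivets z32',onz(w,252.5,184,32).round(1),onz(w,385.5,184,32).round(1))
for n,p,z in(('dFL',(242,172),32),('dFR',(397,172),32),('dBL',(248,313),32),('dBR',(392,313),32)): print(n,onz(w,*p,z).round(1))
for n,p in(('cTR',(355,193)),('cBR',(354,293)),('cBL',(285,293)),('cTL',(284,193)),('tab',(285,243))):print(n,onz(w,*p,49 if n!='tab' else 44).round(1), onz(w,*p,32).round(1))
c=-w['R'].T@w['t'];print(c)
E
```

```text
tri rivets [477.5  53.5 337.6] [430.1   2.  571.3]
rivets z32 [493.1 -10.4  32. ] [522.5  72.8  32. ]
dFL [483.5 -13.9  32. ]
dFR [517.5  82.2  32. ]
dBL [579.6 -49.6  32. ]
dBR [614.9  50.1  32. ]
cTR [518.3  51.3  49. ] [521.5  51.9  32. ]
cBR [582.5  29.7  49. ] [590.4  28.8  32. ]
cBL [567.  -14.1  49. ] [573.7 -18.2  32. ]
cTL [503.5   9.6  49. ] [505.7   7.1  32. ]
tab [535.4  -2.4  44. ] [538.5  -4.7  32. ]
[474.36460568  43.37615326 283.94462391]
```

The wrist view puts the cover centre about 1 mm from the TCP axis, with deck yaw ≈ -0.340 (tool yaw already matches), and the rivets and width are consistent at z=32. I'll descend with the fingers either side, then touch the deck.

step_arm(
  motion=[
    {"claw":64,"delta_pos":[0,-0.7,22],"turn":0},
    {"claw":64,"delta_pos":[0,0,22],"turn":0},
    {"claw":64,"delta_pos":[0,0,22],"turn":0},
    {"claw":64,"delta_pos":[0,0,22],"turn":0},
    {"claw":64,"delta_pos":[0,0,12],"turn":0},
    {"claw":64,"delta_pos":[0,0,0],"turn":0},
    {"claw":64,"delta_pos":[0,0,0],"turn":0},
  ],
)

```text
clock: 2.85
eef_pos: [543.9, 17.2, 49.9]
tcp_rot: [3.142, -0.0, 2.8]
contact_force: [-0.3, -0.5, 0.9]
opening: 0.754
grasp_force: 0.0
```

step_arm(
  motion=[
    {"claw":64,"delta_pos":[0,0,1.5],"turn":0},
    {"claw":64,"delta_pos":[0,0,1.5],"turn":0},
    {"claw":64,"delta_pos":[0,0,1],"turn":0},
    {"claw":64,"delta_pos":[0,0,0],"turn":0},
  ],
)

```text
clock: 3.18
eef_pos: [544.1, 16.7, 45.8]
tcp_rot: [3.141, 0.001, 2.8]
contact_force: [-0.8, -0.3, 0.4]
opening: 0.75
grasp_force: 0.0
```

```bash
python3 - <<'E'
from h import *
w=grab('wrist','w3.png');s=sense();print(s)
t=grab('top')
w2=dict(np.load('w2.npz'))
print('tri',tri((t,(266.7,285.0)),(w2,(385.5,184))).round(1),tri((t,(309.7,300.0)),(w2,(252.5,184))).round(1))
E
```

```text
{'clock': 3.2333, 'qpos': array([ 2.80209068e-02,  4.91651474e-01,  1.94479868e+00, -8.85819012e-06,
        7.04392587e-01, -1.20087891e+00]), 'qvel': array([-0.00170503,  0.00227587,  0.00095073,  0.00072907, -0.00202913,
        0.00060925]), 'joint_efforts': array([ 3.41848028e-02, -5.79288089e+01, -2.20805150e+01,  1.17950862e-03,
       -2.64792616e-02,  3.79741959e-04]), 'eef_pos': array([544.01326538,  16.74640429,  45.77589743]), 'tcp_rot': array([3.14132688e+00, 7.01261875e-04, 2.79970280e+00]), 'contact_force': array([ 0.40990389, -1.54835654, -0.5639746 ]), 'wrist_torque': array([-0.0080615 ,  0.01414606,  0.02171074]), 'grasp_force': 0.0, 'opening': 0.7465887302197184}
tri [519.3  70.5  49.8] [493.  -12.1  23.7]
```

View pics/w3.png

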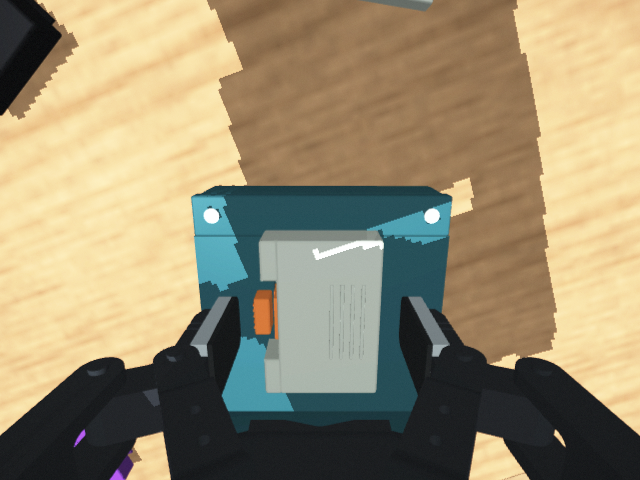

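Wrist view: the fingers straddle the cover, with the orange pad at (264,312) and the cover spanning rows 231–392. I'll check the x alignment of the TCP against the pad numerically and step down further.

step_arm(
  motion=[
    {"claw":64,"delta_pos":[0,0,1],"turn":0},
    {"claw":64,"delta_pos":[0,0,1],"turn":0},
    {"claw":64,"delta_pos":[0,0,1],"turn":0},
    {"claw":64,"delta_pos":[0,0,0],"turn":0},
  ],
)

```text
clock: 3.62
eef_pos: [543.6, 16.7, 42.0]
tcp_rot: [-3.141, -0.0, 2.8]
contact_force: [-0.2, -0.5, 0.3]
opening: 0.747
grasp_force: 0.0
```

```bash
python3 - <<'E'
from h import *
w=grab('wrist');s=sense();e=s['eef_pos'];y=s['tcp_rot'][2]
tx=np.array([np.cos(y),np.sin(y)]);ty=np.array([np.sin(y),-np.cos(y)])
# orange mask
h=cv2.cvtColor(w['img'],cv2.COLOR_RGB2HSV).astype(int);m=((h[...,0]<16)&(h[...,1]>150)&(h[...,2]>100));m[:,:230]=0;m[:,300:]=0;m[:270]=0;m[380:]=0
v,u=np.nonzero(m);print('tab px',u.min(),u.max(),v.min(),v.max())
for n,p,z in(('tabtop',(u.min(),v.min()),44.5),('tabbot',(u.min(),v.max()),44.5),('tabmid',(u.min(),(v.min()+v.max())/2),44.5)):
    d=onz(w,*p,z)[:2]-e[:2];print(n,(d@tx).round(1),(d@ty).round(1))
d=onz(w,380,300,49)[:2]-e[:2];print('wall top ty',d@ty); print(e,s['contact_force'],s['opening'])
E
```

```text
tab px 252 276 293 344
tabtop 12.8 -25.1
tabbot -9.2 -26.2
tabmid 2.0 -25.7
wall top ty 22.847559401250244
[543.58781443  16.72760532  42.09309871] [-0.38605593  0.3120541   0.58984129] 0.7446653757138187
```

step_arm(
  motion=[
    {"claw":60,"delta_pos":[1.5,-1,1],"turn":0},
    {"claw":60,"delta_pos":[0,0,1],"turn":0},
    {"claw":60,"delta_pos":[0,0,1],"turn":0},
    {"claw":60,"delta_pos":[0,0,0],"turn":0},
  ],
)

```text
clock: 4.0
eef_pos: [541.8, 16.3, 39.1]
tcp_rot: [-3.141, -0.0, 2.8]
contact_force: [0.4, 0.2, -0.3]
opening: 0.703
grasp_force: 0.0
```

step_arm(
  motion=[
    {"claw":60,"delta_pos":[0,0,0.8],"turn":0},
    {"claw":60,"delta_pos":[0,0,0.8],"turn":0},
    {"claw":60,"delta_pos":[0,0,0],"turn":0},
  ],
)

```text
clock: 4.25
eef_pos: [541.9, 16.3, 37.5]
tcp_rot: [-3.142, -0.0, 2.8]
contact_force: [0.1, 0.8, -0.1]
opening: 0.703
grasp_force: 0.0
```

```bash
python3 - <<'E'
from h import *
w=grab('wrist','w4.png');s=sense();print(s['eef_pos'],s['contact_force'],s['opening'])
cv2.imwrite('pics/w4c.png',cv2.resize(w['img'][210:420,170:470,::-1],None,fx=2.6,fy=2.6))
E
```

```text
[541.96790926  16.32505486  37.60912995] [ 0.14092716 -0.21270498 -0.09101988] 0.7046885692626571
```

View pics/w4c.png

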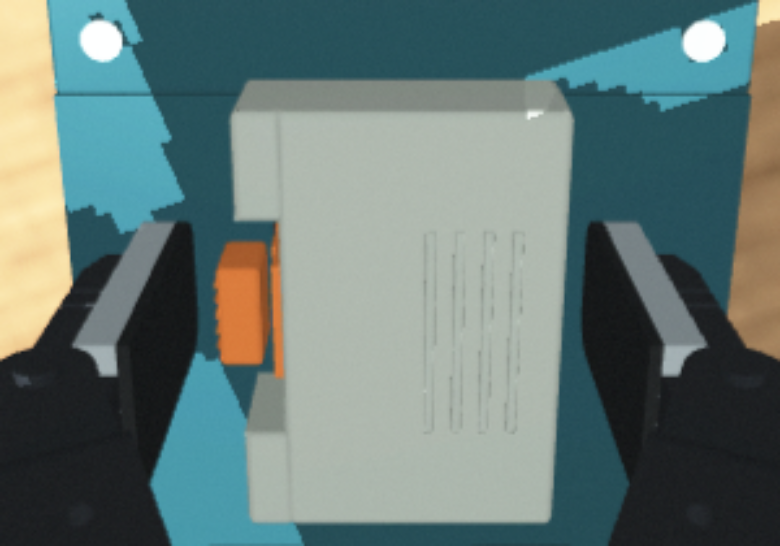

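The crop shows both pads facing the tab and the rear wall, clear of the scoop's sides. Now I'll close in small steps and find the tab by touch.

step_arm(
  motion=[
    {"claw":56,"delta_pos":[0,0,0],"turn":0},
    {"claw":54,"delta_pos":[0,0,0],"turn":0},
    {"claw":53,"delta_pos":[0,0,0],"turn":0},
    {"claw":52,"delta_pos":[0,0,0],"turn":0},
    {"claw":52,"delta_pos":[0,0,0],"turn":0},
    {"claw":52,"delta_pos":[0,0,0],"turn":0},
  ],
  force=20,
)

```text
clock: 4.8
eef_pos: [542.0, 16.3, 37.7]
tcp_rot: [-3.142, 0.0, 2.8]
contact_force: [-0.5, 0.2, 0.2]
opening: 0.609
grasp_force: 0.0
```

step_arm(
  motion=[
    {"claw":51.5,"delta_pos":[0,0,0],"turn":0},
    {"claw":51,"delta_pos":[0,0,0],"turn":0},
    {"claw":51,"delta_pos":[0,0,0],"turn":0},
  ],
)

```text
clock: 5.05
eef_pos: [542.0, 16.3, 37.7]
tcp_rot: [-3.142, -0.0, 2.8]
contact_force: [0.5, -0.8, 0.3]
opening: 0.596
grasp_force: 0.0
```

step_arm(
  motion=[
    {"claw":50.5,"delta_pos":[0,0,0],"turn":0},
    {"claw":50,"delta_pos":[0,0,0],"turn":0},
    {"claw":50,"delta_pos":[0,0,0],"turn":0},
  ],
)

```text
clock: 5.3
eef_pos: [541.9, 16.2, 37.7]
tcp_rot: [-3.141, -0.0, 2.8]
contact_force: [0.1, -0.6, 1.0]
opening: 0.584
grasp_force: 0.5
```

step_arm(
  motion=[
    {"claw":49.5,"delta_pos":[0,0,0],"turn":0},
    {"claw":49.5,"delta_pos":[0,0,0],"turn":0},
    {"claw":49.5,"delta_pos":[0,0,0],"turn":0},
  ],
)

```text
clock: 5.55
eef_pos: [541.9, 16.2, 37.7]
tcp_rot: [-3.141, -0.0, 2.8]
contact_force: [-1.0, -1.9, 1.3]
opening: 0.579
grasp_force: 1.0
```

step_arm(
  motion=[
    {"claw":49,"delta_pos":[0,0,0],"turn":0},
    {"claw":49,"delta_pos":[0,0,0],"turn":0},
    {"claw":49,"delta_pos":[0,0,0],"turn":0},
  ],
)

```text
clock: 5.8
eef_pos: [542.0, 16.4, 37.8]
tcp_rot: [3.142, 0.0, 2.8]
contact_force: [-0.6, -0.6, 3.4]
opening: 0.576
grasp_force: 3.2
```

step_arm(
  motion=[
    {"claw":48.5,"delta_pos":[0,0,0],"turn":0},
    {"claw":48.5,"delta_pos":[0,0,0],"turn":0},
    {"claw":48.5,"delta_pos":[0,0,0],"turn":0},
  ],
)

```text
clock: 6.05
eef_pos: [542.1, 16.6, 37.9]
tcp_rot: [3.141, 0.0, 2.8]
contact_force: [-2.3, 2.1, 5.6]
opening: 0.567
grasp_force: 5.8
```

step_arm(
  motion=[
    {"claw":48,"delta_pos":[0,0,-0.3],"turn":0},
    {"claw":48,"delta_pos":[0,0,0],"turn":0},
    {"claw":48,"delta_pos":[0,0,0],"turn":0},
  ],
)

```text
clock: 6.3
eef_pos: [542.1, 16.5, 38.0]
tcp_rot: [3.141, 0.0, 2.8]
contact_force: [-0.8, 3.0, 2.3]
opening: 0.56
grasp_force: 8.0
```

step_arm(
  motion=[
    {"claw":47.5,"delta_pos":[0,0,-0.3],"turn":0},
    {"claw":47.5,"delta_pos":[0,0,0],"turn":0},
    {"claw":47.5,"delta_pos":[0,0,0],"turn":0},
  ],
)

```text
clock: 6.55
eef_pos: [542.2, 16.5, 38.2]
tcp_rot: [3.141, 0.0, 2.8]
contact_force: [1.6, 5.5, -0.3]
opening: 0.558
grasp_force: 10.6
```

step_arm(
  motion=[
    {"claw":47.5,"delta_pos":[0,0.2,0],"turn":0},
    {"claw":47.5,"delta_pos":[0,0,0],"turn":0},
    {"claw":47.5,"delta_pos":[0,0,0],"turn":0},
  ],
)

```text
clock: 6.8
eef_pos: [542.2, 16.6, 38.2]
tcp_rot: [3.141, 0.0, 2.8]
contact_force: [1.2, 3.7, -0.7]
opening: 0.561
grasp_force: 10.4
```

step_arm(
  motion=[
    {"claw":47.5,"delta_pos":[0,0.2,0],"turn":0},
    {"claw":47.5,"delta_pos":[0,0,0],"turn":0},
    {"claw":47.5,"delta_pos":[0,0,0],"turn":0},
  ],
)

```text
clock: 7.05
eef_pos: [542.2, 16.6, 38.3]
tcp_rot: [-3.142, 0.0, 2.8]
contact_force: [1.6, 3.1, -2.1]
opening: 0.555
grasp_force: 9.8
```

step_arm(
  motion=[
    {"claw":47.2,"delta_pos":[0,0.3,0],"turn":0},
    {"claw":47.2,"delta_pos":[0,0,0],"turn":0},
    {"claw":47.2,"delta_pos":[0,0,0],"turn":0},
  ],
)

```text
clock: 7.3
eef_pos: [542.1, 16.8, 38.3]
tcp_rot: [-3.141, -0.0, 2.8]
contact_force: [1.8, 1.2, -1.3]
opening: 0.553
grasp_force: 10.1
```

step_arm(
  motion=[
    {"claw":46.9,"delta_pos":[0,0.1,0],"turn":0},
    {"claw":46.9,"delta_pos":[0,0,0],"turn":0},
    {"claw":46.9,"delta_pos":[0,0,0],"turn":0},
  ],
)

```text
clock: 7.55
eef_pos: [542.2, 16.9, 38.3]
tcp_rot: [-3.141, -0.0, 2.8]
contact_force: [2.0, 1.2, -1.2]
opening: 0.557
grasp_force: 10.8
```

step_arm(
  motion=[
    {"claw":46.6,"delta_pos":[0,0.1,0],"turn":0},
    {"claw":46.3,"delta_pos":[0,0,0],"turn":0},
    {"claw":46.3,"delta_pos":[0,0,0],"turn":0},
    {"claw":46.3,"delta_pos":[0,0,0],"turn":0},
  ],
)

```text
clock: 7.88
eef_pos: [542.3, 17.2, 38.3]
tcp_rot: [3.142, -0.0, 2.8]
contact_force: [0.7, 0.6, 0.9]
opening: 0.544
grasp_force: 13.1
```

13 N and balanced. Now I'll swing up along the arc in small steps, watching the forces.

step_arm(
  motion=[
    {"claw":46.3,"delta_pos":[0,0.2,-0.7],"turn":0},
    {"claw":46.4,"delta_pos":[0,0.2,-0.7],"turn":0},
    {"claw":46.4,"delta_pos":[0,0.1,-0.6],"turn":0},
    {"claw":46.4,"delta_pos":[0,0,0],"turn":0},
  ],
)

```text
clock: 8.22
eef_pos: [541.9, 17.5, 39.8]
tcp_rot: [-3.141, -0.001, 2.8]
contact_force: [1.1, -0.7, -7.3]
opening: 0.544
grasp_force: 12.3
```

step_arm(
  motion=[
    {"claw":46.5,"delta_pos":[0,0.2,-0.7],"turn":0},
    {"claw":46.5,"delta_pos":[0,0.2,-0.7],"turn":0},
    {"claw":46.5,"delta_pos":[0,0.1,-0.6],"turn":0},
    {"claw":46.5,"delta_pos":[0,0,0],"turn":0},
  ],
)

```text
clock: 8.55
eef_pos: [542.0, 18.1, 41.8]
tcp_rot: [-3.141, -0.001, 2.8]
contact_force: [1.1, -0.7, -14.1]
opening: 0.546
grasp_force: 13.4
```

step_arm(
  motion=[
    {"claw":46.5,"delta_pos":[0,0.2,-0.7],"turn":0},
    {"claw":46.5,"delta_pos":[0,0.2,-0.7],"turn":0},
    {"claw":46.5,"delta_pos":[0,0.1,-0.6],"turn":0},
    {"claw":46.5,"delta_pos":[0,0,0],"turn":0},
  ],
)

```text
clock: 8.88
eef_pos: [542.3, 18.8, 44.0]
tcp_rot: [-3.141, -0.001, 2.8]
contact_force: [1.4, 2.0, -19.1]
opening: 0.55
grasp_force: 15.9
```

```bash
python3 - <<'E'
from h import *
w=grab('wrist','w5.png');f=grab('side');s=sense();print(s['eef_pos'],s['contact_force'],s['opening'],s['grasp_force'],s['wrist_torque'])
a=cv2.resize(w['img'][210:420,200:440,::-1],(480,420))
b=cv2.resize(f['img'][200:305,270:390,::-1],(480,420),interpolation=2)
cv2.imwrite('pics/w5c.png',cv2.resize(np.hstack([a,b]),(800,350)))
E
```

```text
[542.31075065  18.77939735  43.97956311] [  0.77135726   2.83629401 -19.68362296] 0.5418336672105344 16.109182513318956 [ 0.08916524 -0.1160668   0.0238403 ]
```

View pics/w5c.png

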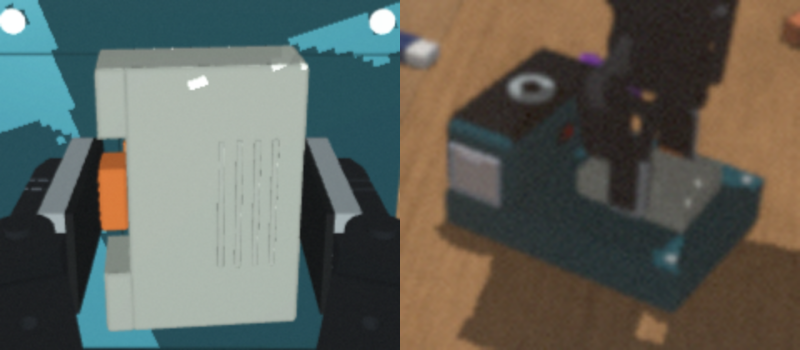

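The cover is clearly tilting: its lower edge slopes and the left side is nearer the camera. The force has crept to 16 N, so I'll ease it back and continue.

step_arm(
  motion=[
    {"claw":47,"delta_pos":[0,0.1,0],"turn":0},
    {"claw":47.3,"delta_pos":[0,0.1,0],"turn":0},
    {"claw":47.3,"delta_pos":[0,0,0],"turn":0},
  ],
)

```text
clock: 9.23
eef_pos: [542.5, 18.7, 44.4]
tcp_rot: [-3.141, -0.001, 2.8]
contact_force: [-1.6, 0.9, -12.7]
opening: 0.555
grasp_force: 12.2
```

step_arm(
  motion=[
    {"claw":47.3,"delta_pos":[0,0.3,-0.7],"turn":0},
    {"claw":47.4,"delta_pos":[0,0.3,-0.7],"turn":0},
    {"claw":47.4,"delta_pos":[0,0,0],"turn":0},
  ],
)

```text
clock: 9.48
eef_pos: [542.9, 19.3, 45.9]
tcp_rot: [-3.141, -0.0, 2.8]
contact_force: [-3.1, 0.8, -11.0]
opening: 0.551
grasp_force: 12.1
```

step_arm(
  motion=[
    {"claw":47.3,"delta_pos":[0,0.2,-0.7],"turn":0},
    {"claw":47.3,"delta_pos":[0,0.3,-0.7],"turn":0},
    {"claw":47.3,"delta_pos":[0,0.2,-0.6],"turn":0},
    {"claw":47.3,"delta_pos":[0,0,0],"turn":0},
  ],
)

```text
clock: 9.82
eef_pos: [543.3, 20.0, 47.8]
tcp_rot: [-3.142, -0.0, 2.8]
contact_force: [-1.8, 0.3, -10.6]
opening: 0.553
grasp_force: 12.8
```

step_arm(
  motion=[
    {"claw":47.3,"delta_pos":[0,0.3,-0.7],"turn":0},
    {"claw":47.3,"delta_pos":[0,0.3,-0.7],"turn":0},
    {"claw":47.3,"delta_pos":[0,0.2,-0.6],"turn":0},
    {"claw":47.3,"delta_pos":[0,0,0],"turn":0},
  ],
)

```text
clock: 10.15
eef_pos: [543.6, 20.8, 49.8]
tcp_rot: [3.142, 0.0, 2.8]
contact_force: [-2.5, -0.1, -10.0]
opening: 0.554
grasp_force: 13.2
```

step_arm(
  motion=[
    {"claw":47.3,"delta_pos":[0,0.3,-0.7],"turn":0},
    {"claw":47.3,"delta_pos":[0,0.3,-0.7],"turn":0},
    {"claw":47.3,"delta_pos":[0,0.2,-0.6],"turn":0},
    {"claw":47.3,"delta_pos":[0,0,0],"turn":0},
  ],
)

```text
clock: 10.48
eef_pos: [543.9, 21.6, 51.8]
tcp_rot: [3.142, 0.0, 2.8]
contact_force: [-2.1, 0.2, -10.5]
opening: 0.56
grasp_force: 13.3
```

step_arm(
  motion=[
    {"claw":47.3,"delta_pos":[0,0.3,-0.7],"turn":0},
    {"claw":47.3,"delta_pos":[0,0.3,-0.7],"turn":0},
    {"claw":47.3,"delta_pos":[0,0.2,-0.6],"turn":0},
    {"claw":47.3,"delta_pos":[0,0,0],"turn":0},
  ],
)

```text
clock: 10.82
eef_pos: [544.9, 21.8, 54.8]
tcp_rot: [-3.141, 0.002, 2.8]
contact_force: [-4.7, -4.5, 3.5]
opening: 0.553
grasp_force: 3.2
```

```bash
python3 - <<'E'
from h import *
w=grab('wrist','w6.png');s=sense();print(s['eef_pos'],s['contact_force'],s['opening'],s['grasp_force'],s['wrist_torque'])
cv2.imwrite('pics/w6c.png',cv2.resize(w['img'][190:430,180:460,::-1],None,fx=2,fy=2))
E
```

```text
[544.91947386  21.75704664  54.85936114] [-4.47857343 -4.18918664  2.00921051] 0.5554924909037102 3.0862814001739025 [-0.88748854  0.79268403 -0.10520342]
```

View pics/w6c.png

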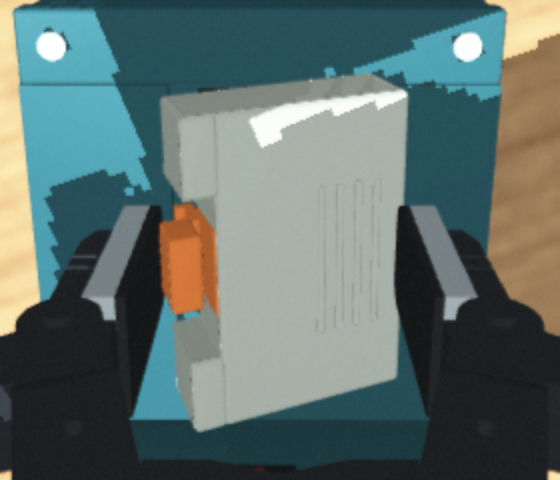

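The swing went past about 20° and the rear finger's tip slipped over the wall's top edge. The front finger still holds the cover up by itself. I'll shift the rear finger outward while keeping the front one in place, go down a little, and re-close on the wall.

step_arm(
  motion=[
    {"claw":48.3,"delta_pos":[0,0.5,0],"turn":0},
    {"claw":49.3,"delta_pos":[0,0.5,0],"turn":0},
    {"claw":50.3,"delta_pos":[0,0.5,0],"turn":0},
    {"claw":50.3,"delta_pos":[0,0,0],"turn":0},
  ],
)

```text
clock: 11.2
eef_pos: [545.6, 23.2, 55.0]
tcp_rot: [3.141, 0.002, 2.8]
contact_force: [-5.3, -5.0, 2.9]
opening: 0.586
grasp_force: 2.9
```

step_arm(
  motion=[
    {"claw":51.3,"delta_pos":[0,0.5,0],"turn":0},
    {"claw":52.3,"delta_pos":[0,0.5,0],"turn":0},
    {"claw":52.3,"delta_pos":[0,0,0],"turn":0},
  ],
)

```text
clock: 11.45
eef_pos: [546.0, 24.2, 55.1]
tcp_rot: [3.141, 0.002, 2.8]
contact_force: [-4.0, -4.2, 2.0]
opening: 0.62
grasp_force: 2.7
```

step_arm(
  motion=[
    {"claw":53,"delta_pos":[0,0,0.8],"turn":0},
    {"claw":53,"delta_pos":[0,-0.2,0.8],"turn":0},
    {"claw":53,"delta_pos":[0,-0.2,0.8],"turn":0},
    {"claw":53,"delta_pos":[0,0,0],"turn":0},
  ],
)

```text
clock: 11.78
eef_pos: [545.5, 23.7, 52.4]
tcp_rot: [-3.141, 0.002, 2.8]
contact_force: [-4.6, -4.4, 2.7]
opening: 0.62
grasp_force: 3.0
```

step_arm(
  motion=[
    {"claw":53,"delta_pos":[0,-0.2,0.8],"turn":0},
    {"claw":53,"delta_pos":[0,-0.2,0.8],"turn":0},
    {"claw":53,"delta_pos":[0,0,0],"turn":0},
  ],
)

```text
clock: 12.03
eef_pos: [545.3, 23.2, 50.8]
tcp_rot: [-3.141, 0.002, 2.8]
contact_force: [-5.2, -6.3, 2.7]
opening: 0.622
grasp_force: 3.4
```

```bash
python3 - <<'E'
from h import *
w=grab('wrist','w7.png');f=grab('side');s=sense();print(s['eef_pos'],s['contact_force'],s['opening'],s['grasp_force'],s['wrist_torque'])
a=cv2.resize(w['img'][190:430,180:460,::-1],None,fx=1.6,fy=1.6)
b=cv2.resize(f['img'][215:300,275:385,::-1],(352,384),interpolation=2)
cv2.imwrite('pics/w7c.png',np.hstack([a,b]))
E
```

```text
[545.35232758  23.25820472  50.88942287] [-4.68712989 -4.52162796  1.3241597 ] 0.6223833721714667 3.365753525868058 [-0.92093814  0.84215488 -0.09000609]
```

View pics/w7c.png

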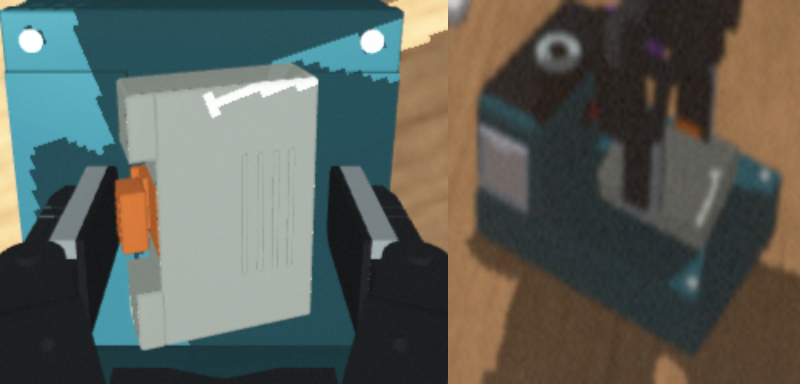

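The wrist view shows the cover still tilted about 20°, with its tab on the front finger at (130,215) and the rear finger clear of the wall. I'll go slightly lower and close on the wall.

step_arm(
  motion=[
    {"claw":53,"delta_pos":[0,-0.2,0.8],"turn":0},
    {"claw":53,"delta_pos":[0,-0.2,0.8],"turn":0},
    {"claw":53,"delta_pos":[0,-0.2,0.8],"turn":0},
    {"claw":53,"delta_pos":[0,-0.2,0.6],"turn":0},
    {"claw":53,"delta_pos":[0,0,0],"turn":0},
  ],
)

```text
clock: 12.55
eef_pos: [544.9, 22.4, 47.8]
tcp_rot: [-3.141, 0.001, 2.8]
contact_force: [-5.5, -6.1, 3.2]
opening: 0.619
grasp_force: 3.8
```

step_arm(
  motion=[
    {"claw":52,"delta_pos":[0,-0.5,0],"turn":0},
    {"claw":51,"delta_pos":[0,-0.5,0],"turn":0},
    {"claw":50,"delta_pos":[0,-0.5,0],"turn":0},
    {"claw":50,"delta_pos":[0,0,0],"turn":0},
  ],
)

```text
clock: 12.88
eef_pos: [544.4, 20.9, 47.8]
tcp_rot: [-3.141, 0.001, 2.8]
contact_force: [-6.0, -6.5, 1.4]
opening: 0.586
grasp_force: 3.9
```

step_arm(
  motion=[
    {"claw":49.2,"delta_pos":[0,-0.4,0],"turn":0},
    {"claw":48.4,"delta_pos":[0,-0.4,0],"turn":0},
    {"claw":48.4,"delta_pos":[0,0,0],"turn":0},
  ],
)

```text
clock: 13.13
eef_pos: [544.5, 20.5, 47.9]
tcp_rot: [3.141, 0.002, 2.8]
contact_force: [-4.5, -3.6, 0.9]
opening: 0.568
grasp_force: 7.6
```

step_arm(
  motion=[
    {"claw":47.6,"delta_pos":[0,-0.4,0],"turn":0},
    {"claw":47.6,"delta_pos":[0,0,0],"turn":0},
    {"claw":47.6,"delta_pos":[0,0,0],"turn":0},
  ],
)

```text
clock: 13.38
eef_pos: [544.7, 20.5, 47.6]
tcp_rot: [3.141, 0.002, 2.8]
contact_force: [-0.7, -2.8, 2.4]
opening: 0.562
grasp_force: 10.9
```

step_arm(
  motion=[
    {"claw":47.3,"delta_pos":[0,-0.4,-0.3],"turn":0},
    {"claw":47.3,"delta_pos":[0,-0.6,-0.3],"turn":0},
    {"claw":47.3,"delta_pos":[0,-0.6,0],"turn":0},
    {"claw":47.3,"delta_pos":[0,0,0],"turn":0},
  ],
)

```text
clock: 13.72
eef_pos: [543.4, 19.1, 47.4]
tcp_rot: [3.141, 0.001, 2.8]
contact_force: [1.5, 0.2, 0.4]
opening: 0.559
grasp_force: 13.3
```

```bash
cat > tilt.py <<'E'
from h import *
def quad():
    w=grab('wrist');h=cv2.cvtColor(w['img'],cv2.COLOR_RGB2HSV).astype(int)
    m=((h[...,1]<45)&(h[...,2]>85)).astype(np.uint8);m[:200]=0;m[430:]=0;m[:,:235]=0;m[:,:][:,402:]=0
    m=cv2.morphologyEx(m,cv2.MORPH_OPEN,np.ones((5,5),np.uint8))
    c=max(cv2.findContours(m,0,2)[0],key=cv2.contourArea)
    p=c[:,0,:]; q=[p[np.argmin(p@d)] for d in ((1,1),(-1,1),(1,-1),(-1,-1))]
    return w,cv2.contourArea(c),[x.tolist() for x in q]
if __name__=='__main__':
    w,a,q=quad();print('TL,TR,BL,BR',q,a);s=sense();print(s['eef_pos'],s['contact_force'],s['opening'],s['grasp_force'])
E
python3 tilt.py
```

```text
TL,TR,BL,BR [[257, 239], [382, 242], [269, 407], [375, 391]] 18275.5
[543.4046613   19.14666898  47.41491726] [ 1.24965748 -0.67207408  0.86146365] 0.5500777652717337 13.246608185581863
```

step_arm(
  motion=[
    {"claw":47.4,"delta_pos":[0,-0.6,0],"turn":0},
    {"claw":47.4,"delta_pos":[0,-0.6,0],"turn":0},
    {"claw":47.4,"delta_pos":[0,-0.6,0],"turn":0},
    {"claw":47.4,"delta_pos":[0,0,0],"turn":0},
  ],
)

```text
clock: 14.1
eef_pos: [542.4, 17.3, 47.3]
tcp_rot: [3.142, 0.0, 2.8]
contact_force: [0.9, 1.0, 1.0]
opening: 0.554
grasp_force: 13.5
```

step_arm(
  motion=[
    {"claw":47.4,"delta_pos":[0,-0.6,0],"turn":0},
    {"claw":47.4,"delta_pos":[0,-0.6,0],"turn":0},
    {"claw":47.4,"delta_pos":[0,-0.6,0],"turn":0},
    {"claw":47.4,"delta_pos":[0,0,0],"turn":0},
  ],
)

```text
clock: 14.43
eef_pos: [541.6, 15.5, 47.2]
tcp_rot: [-3.141, -0.0, 2.8]
contact_force: [0.7, -0.2, -0.6]
opening: 0.552
grasp_force: 13.4
```

```bash
python3 tilt.py
```

```text
TL,TR,BL,BR [[257, 239], [381, 240], [269, 407], [375, 391]] 18263.0
[541.61446336  15.56241985  47.23401178] [ 0.15808593 -0.53948608  0.13217037] 0.554203248404179 13.319681994616985
```

step_arm(
  motion=[
    {"claw":47.4,"delta_pos":[0,-0.7,0],"turn":0},
    {"claw":47.4,"delta_pos":[0,-0.7,0],"turn":0},
    {"claw":47.4,"delta_pos":[0,-0.7,0],"turn":0},
    {"claw":47.4,"delta_pos":[0,-0.7,0],"turn":0},
    {"claw":47.4,"delta_pos":[0,0,0],"turn":0},
  ],
)

```text
clock: 14.9
eef_pos: [540.7, 12.9, 47.3]
tcp_rot: [-3.142, -0.0, 2.8]
contact_force: [0.1, -0.1, -1.0]
opening: 0.558
grasp_force: 13.3
```

step_arm(
  motion=[
    {"claw":47.4,"delta_pos":[0,0,-0.7],"turn":0},
    {"claw":47.4,"delta_pos":[0,0,-0.7],"turn":0},
    {"claw":47.4,"delta_pos":[0,0,-0.7],"turn":0},
    {"claw":47.4,"delta_pos":[0,0,0],"turn":0},
  ],
)

```text
clock: 15.23
eef_pos: [540.8, 13.0, 49.5]
tcp_rot: [-3.142, 0.0, 2.8]
contact_force: [0.5, 0.7, -1.7]
opening: 0.552
grasp_force: 13.2
```

```bash
python3 tilt.py
```

```text
TL,TR,BL,BR [[257, 239], [382, 242], [269, 407], [375, 391]] 18276.5
[540.8393129   13.00970801  49.44838494] [ 0.66604846 -0.48474761 -1.37415278] 0.5569143036152074 13.236394710838795
```

The cover is free: only its weight shows, and its picture in the wrist view moves with the gripper. I'll lift it and carry it to the pad.

step_arm(
  motion=[
    {"claw":47.4,"delta_pos":[0,0,-3],"turn":0},
    {"claw":47.4,"delta_pos":[0,0,-6],"turn":0},
    {"claw":47.4,"delta_pos":[0,0,-9],"turn":0},
    {"claw":47.4,"delta_pos":[0,0,-9],"turn":0},
    {"claw":47.4,"delta_pos":[0,0,-9],"turn":0},
    {"claw":47.4,"delta_pos":[3,5.5,-9],"turn":0},
    {"claw":47.4,"delta_pos":[5.5,10,-5],"turn":0},
    {"claw":47.4,"delta_pos":[7,13,-2],"turn":0},
  ],
)

```text
clock: 15.95
eef_pos: [536.3, 45.7, 102.9]
tcp_rot: [3.141, 0.002, 2.799]
contact_force: [0.6, 0.7, -1.5]
opening: 0.558
grasp_force: 13.2
```

step_arm(
  motion=[
    {"claw":47.4,"delta_pos":[8,15,0],"turn":0},
    {"claw":47.4,"delta_pos":[8,15,0],"turn":0},
    {"claw":47.4,"delta_pos":[8,15,0],"turn":0},
    {"claw":47.4,"delta_pos":[8,15,0],"turn":0},
    {"claw":47.4,"delta_pos":[8,15,0],"turn":0},
    {"claw":47.4,"delta_pos":[8,15,0],"turn":0},
    {"claw":47.4,"delta_pos":[8,15,0],"turn":0},
    {"claw":47.4,"delta_pos":[8,15,0],"turn":0},
  ],
)

```text
clock: 16.62
eef_pos: [515.0, 181.3, 101.8]
tcp_rot: [3.141, 0.0, 2.8]
contact_force: [-0.3, 0.3, -1.3]
opening: 0.557
grasp_force: 13.2
```

step_arm(
  motion=[
    {"claw":47.4,"delta_pos":[8,15,0],"turn":0},
    {"claw":47.4,"delta_pos":[8,15,0],"turn":0},
    {"claw":47.4,"delta_pos":[8,15,0],"turn":0},
    {"claw":47.4,"delta_pos":[8,14,0],"turn":0},
    {"claw":47.4,"delta_pos":[5,9,0],"turn":0},
    {"claw":47.4,"delta_pos":[3,5,0],"turn":0},
    {"claw":47.4,"delta_pos":[0,0,0],"turn":0},
    {"claw":47.4,"delta_pos":[0,0,0],"turn":0},
  ],
)

```text
clock: 17.28
eef_pos: [502.2, 261.7, 101.4]
tcp_rot: [-3.141, -0.0, 2.801]
contact_force: [-0.6, -0.7, -2.4]
opening: 0.557
grasp_force: 13.2
```

```bash
python3 - <<'E'
from tilt import *
w,a,q=quad();print(q,a);s=sense();print(s['eef_pos'],s['contact_force'],s['opening'],s['grasp_force'])
# pad edges in wrist + top for height: corner matching by white mask
t=grab('top')
h=cv2.cvtColor(w['img'],cv2.COLOR_RGB2HSV).astype(int)
m=((h[...,1]<60)&(h[...,2]>150)).astype(np.uint8)
c=max(cv2.findContours(m,0,2)[0],key=cv2.contourArea);print('padbox',cv2.boundingRect(c))
print('proj pad corners (z9) in wrist',[proj(w,(x,y,9)).round().tolist() for x,y in((602,368),(617,212),(404,186),(391,336))])
E
```

```text
[[235, 200], [401, 200], [269, 407], [376, 390]] 27684.0
[502.32584686 261.35044095 101.38098792] [-0.64981319 -0.20853649 -2.54260345] 0.556221332530702 13.232471707742661
padbox (149, 17, 359, 337)
proj pad corners (z9) in wrist [[517.0, 331.0], [307.0, 413.0], [139.0, 138.0], [380.0, 16.0]]
```

step_arm(
  motion=[
    {"claw":47.4,"delta_pos":[0,0,6],"turn":0},
    {"claw":47.4,"delta_pos":[0,0,10],"turn":0},
    {"claw":47.4,"delta_pos":[0,0,12],"turn":0},
    {"claw":47.4,"delta_pos":[0,0,12],"turn":0},
    {"claw":47.4,"delta_pos":[0,0,12],"turn":0},
    {"claw":47.4,"delta_pos":[0,0,8],"turn":0},
    {"claw":47.4,"delta_pos":[0,0,4],"turn":0},
    {"claw":47.4,"delta_pos":[0,0,0],"turn":0},
  ],
)

```text
clock: 18.05
eef_pos: [501.7, 261.4, 35.9]
tcp_rot: [-3.14, -0.002, 2.8]
contact_force: [0.3, 0.1, -1.8]
opening: 0.56
grasp_force: 13.2
```

step_arm(
  motion=[
    {"claw":47.4,"delta_pos":[0,0,1.5],"turn":0},
    {"claw":47.4,"delta_pos":[0,0,1.5],"turn":0},
    {"claw":47.4,"delta_pos":[0,0,1.5],"turn":0},
    {"claw":47.4,"delta_pos":[0,0,1],"turn":0},
    {"claw":47.4,"delta_pos":[0,0,1],"turn":0},
    {"claw":47.4,"delta_pos":[0,0,0],"turn":0},
  ],
)

```text
clock: 18.55
eef_pos: [502.5, 261.8, 30.9]
tcp_rot: [3.142, 0.0, 2.8]
contact_force: [0.4, -0.5, -0.7]
opening: 0.555
grasp_force: 13.2
```

step_arm(
  motion=[
    {"claw":47.7,"delta_pos":[0,0,0.8],"turn":0},
    {"claw":48,"delta_pos":[0,-0.1,0.8],"turn":0},
    {"claw":48,"delta_pos":[0,-0.2,0.8],"turn":0},
    {"claw":48,"delta_pos":[0,0,0],"turn":0},
  ],
)

```text
clock: 18.88
eef_pos: [502.5, 261.5, 28.9]
tcp_rot: [3.141, 0.0, 2.8]
contact_force: [-0.7, -1.1, 5.3]
opening: 0.561
grasp_force: 10.6
```

step_arm(
  motion=[
    {"claw":48,"delta_pos":[0,-0.2,0.8],"turn":0},
    {"claw":48,"delta_pos":[0,-0.2,0.8],"turn":0},
    {"claw":48,"delta_pos":[0,-0.2,0.8],"turn":0},
    {"claw":48,"delta_pos":[0,0,0],"turn":0},
  ],
)

```text
clock: 19.22
eef_pos: [502.1, 260.5, 26.4]
tcp_rot: [-3.141, -0.0, 2.8]
contact_force: [-0.1, -3.9, 3.9]
opening: 0.563
grasp_force: 9.0
```

```bash
python3 tilt.py
```

```text
TL,TR,BL,BR [[235, 200], [401, 200], [248, 419], [390, 419]] 30848.0
[502.07149592 260.50792706  26.38021864] [-0.68845737 -2.58421392  4.6186605 ] 0.5653032608662625 8.939587319036946
```

step_arm(
  motion=[
    {"claw":48,"delta_pos":[0,-0.4,0.8],"turn":0},
    {"claw":48,"delta_pos":[0,-0.3,0.8],"turn":0},
    {"claw":48,"delta_pos":[0,-0.2,0.8],"turn":0},
    {"claw":48,"delta_pos":[0,0,0],"turn":0},
  ],
)

```text
clock: 19.6
eef_pos: [501.7, 259.9, 23.5]
tcp_rot: [-3.141, -0.0, 2.8]
contact_force: [-1.5, -3.2, 2.4]
opening: 0.56
grasp_force: 7.8
```

step_arm(
  motion=[
    {"claw":48,"delta_pos":[0,-0.3,0.8],"turn":0},
    {"claw":48,"delta_pos":[0,-0.2,0.8],"turn":0},
    {"claw":48,"delta_pos":[0,-0.2,0.8],"turn":0},
    {"claw":48,"delta_pos":[0,0,0],"turn":0},
  ],
)

```text
clock: 19.93
eef_pos: [501.6, 259.4, 21.1]
tcp_rot: [3.142, -0.0, 2.8]
contact_force: [-0.6, -0.8, -0.1]
opening: 0.564
grasp_force: 6.9
```

step_arm(
  motion=[
    {"claw":48,"delta_pos":[0,-0.2,0.8],"turn":0},
    {"claw":48,"delta_pos":[0,-0.1,0.8],"turn":0},
    {"claw":48,"delta_pos":[0,0,0],"turn":0},
  ],
)

```text
clock: 20.18
eef_pos: [501.6, 259.2, 19.8]
tcp_rot: [3.141, 0.0, 2.8]
contact_force: [-1.1, -1.1, 4.4]
opening: 0.562
grasp_force: 8.0
```

step_arm(
  motion=[
    {"claw":49,"delta_pos":[0,0,0],"turn":0},
    {"claw":50,"delta_pos":[0,0,0],"turn":0},
    {"claw":53,"delta_pos":[0,0,0],"turn":0},
    {"claw":57,"delta_pos":[0,0,0],"turn":0},
    {"claw":62,"delta_pos":[0,0,0],"turn":0},
    {"claw":62,"delta_pos":[0,0,0],"turn":0},
  ],
)

```text
clock: 20.68
eef_pos: [501.6, 259.2, 19.6]
tcp_rot: [3.141, 0.0, 2.8]
contact_force: [0.4, 0.4, 1.7]
opening: 0.72
grasp_force: 0.0
```

step_arm(
  motion=[
    {"claw":62,"delta_pos":[0,0,-5],"turn":0},
    {"claw":62,"delta_pos":[0,0,-15],"turn":0},
    {"claw":62,"delta_pos":[0,0,-25],"turn":0},
    {"claw":62,"delta_pos":[0,0,-25],"turn":0},
    {"claw":62,"delta_pos":[0,0,-25],"turn":0},
    {"claw":62,"delta_pos":[0,0,0],"turn":0},
    {"claw":62,"delta_pos":[0,0,0],"turn":0},
  ],
)

```text
clock: 21.27
eef_pos: [502.6, 259.7, 116.5]
tcp_rot: [3.139, 0.002, 2.8]
contact_force: [0.0, 0.8, -0.6]
opening: 0.724
grasp_force: 0.0
```

```bash
cat > pc.py <<'E'
from h import *
w=grab('wrist','w8.png');t=grab('top','top8.png');s=sense();print(s['eef_pos'],s['contact_force'])
def orange(f,box):
    h=cv2.cvtColor(f['img'],cv2.COLOR_RGB2HSV).astype(int);m=((h[...,0]<16)&(h[...,1]>140)&(h[...,2]>90)).astype(np.uint8)
    k=np.zeros_like(m);x0,y0,x1,y1=box;k[y0:y1,x0:x1]=m[y0:y1,x0:x1]
    cs=cv2.findContours(k,0,2)[0];c=max(cs,key=cv2.contourArea);return cv2.minAreaRect(c),cv2.contourArea(c)
a=orange(w,(150,100,420,400));b=orange(t,(110,235,215,360))
print('w tab',a,'top tab',b)
print('tab tri',tri((w,a[0][0]),(t,b[0][0])).round(1), 'at z22', onz(w,*a[0][0],22).round(1),onz(t,*b[0][0],22).round(1))
# edges of cover in the wrist: print gray profile along its axes
g=cv2.Canny(cv2.cvtColor(w['img'],cv2.COLOR_RGB2GRAY),30,90)
u,v=a[0][0]
L=cv2.HoughLinesP(g,1,np.pi/360,25,minLineLength=30,maxLineGap=5)
for l in L[:,0]:
    if u-30<min(l[0],l[2]) and max(l[0],l[2])<u+110 and abs((l[1]+l[3])/2-v)<100: print(l.tolist())
E
python3 pc.py
```

```text
[501.14055562 258.91535714 114.34857374] [ 0.35898347 -0.18765492 -0.76112902]
w tab (((285.5, 247.5), (31.0, 15.0), 90.0), 344.0) top tab (((208.0, 271.0), (6.0, 12.0), 90.0), 23.5)
tab tri [ 561.6  210.3 -157.5] at z22 [495.8 240.   22. ] [551.7 187.3  22. ]
[325, 143, 342, 176]
[357, 174, 372, 238]
[324, 138, 343, 175]
[376, 256, 385, 286]
[297, 300, 334, 337]
[274, 196, 354, 155]
[322, 198, 361, 198]
[377, 239, 382, 273]
[361, 203, 381, 276]
[371, 174, 387, 207]
[277, 241, 344, 174]
[368, 179, 374, 215]
[285, 194, 356, 194]
[271, 195, 325, 168]
[367, 190, 375, 229]
[338, 130, 348, 167]
[380, 254, 386, 285]
[324, 301, 357, 299]
[286, 180, 372, 136]
[358, 283, 359, 250]
[271, 194, 333, 164]
[284, 233, 317, 200]
[367, 247, 377, 286]
[360, 249, 376, 279]
[294, 178, 353, 149]
[325, 191, 361, 155]
[282, 199, 314, 198]
[287, 240, 295, 274]
```

```bash
python3 - <<'E'
from h import *
w=grab('wrist');g=cv2.GaussianBlur(cv2.cvtColor(w['img'],cv2.COLOR_RGB2GRAY),(3,3),0).astype(int)
def edges(p,o): 
    d=np.diff(p);return [(i+o,int(d[i])) for i in range(1,len(d)-1) if abs(d[i])>8 and abs(d[i])>=abs(d[i-1]) and abs(d[i])>abs(d[i+1])]
for c in(292,305,330,350): print(c,edges(g[170:330,c],170))
for r in(205,220,280,292): print('row',r,edges(g[r,255:390],255))
a=[onz(w,*p,30) for p in((300,196),(300,300),(352,196),(352,300),(285,280),(358,280))]
print([np.linalg.norm(a[i]-a[i+1]).round(1) for i in(0,2,4)],a[0].round(),a[-1].round())
E
```

```text
292 [(180, -11), (182, 10), (196, -26), (201, 16), (227, 38), (231, 22), (234, -75), (255, 9), (259, 9), (271, -28), (280, 11), (303, 54)]
305 [(174, -9), (176, 11), (196, -27), (201, 14), (218, 46), (238, -49), (304, 13), (307, 10), (310, 22)]
330 [(176, -11), (179, 10), (184, -9), (193, 37), (196, -77), (201, 49), (220, -12), (223, -43), (304, 10)]
350 [(172, 37), (196, -62), (201, 46), (213, -49), (304, 14)]
row 205 [(284, -19), (317, 47), (361, -23), (363, 25), (368, -17), (373, 22), (377, -21), (379, -19), (382, 37), (386, -12)]
row 220 [(275, -12), (278, 9), (284, -15), (301, 40), (331, -33), (334, -12), (362, 11), (371, -10), (373, 10), (386, -9)]
row 280 [(277, -22), (280, -33), (286, -25), (296, 10), (360, 14)]
row 292 [(287, -55), (360, 19)]
[np.float64(66.4), np.float64(66.4), np.float64(45.4)] [465. 260.  30.] [526. 276.  30.]
```

The cover lies flat: its edges are at rows 196 and 304 on both left and right sides, 66 x 45 mm at the right height. Next, the battery.

step_arm(
  motion=[
    {"claw":62,"delta_pos":[-4,-14,-12],"turn":0},
    {"claw":62,"delta_pos":[-9,-32,-12],"turn":0},
    {"claw":62,"delta_pos":[-9,-32,-12],"turn":0},
    {"claw":62,"delta_pos":[-9,-32,0],"turn":0},
    {"claw":62,"delta_pos":[-9,-32,0],"turn":0},
    {"claw":62,"delta_pos":[-9,-32,0],"turn":0},
    {"claw":62,"delta_pos":[-9,-32,0],"turn":0},
    {"claw":62,"delta_pos":[-9,-32,0],"turn":0},
  ],
)

```text
clock: 22.08
eef_pos: [483.8, 11.0, 149.6]
tcp_rot: [-3.141, -0.002, 2.8]
contact_force: [0.6, -0.0, -0.2]
opening: 0.725
grasp_force: 0.0
```

step_arm(
  motion=[
    {"claw":62,"delta_pos":[-9,-32,0],"turn":0},
    {"claw":62,"delta_pos":[-9,-32,0],"turn":0},
    {"claw":62,"delta_pos":[-9,-32,0],"turn":0},
    {"claw":62,"delta_pos":[-9,-32,0],"turn":0},
    {"claw":62,"delta_pos":[-9,-32,0],"turn":0},
    {"claw":62,"delta_pos":[-9,-32,0],"turn":0},
    {"claw":62,"delta_pos":[-9,-32,0],"turn":0},
    {"claw":62,"delta_pos":[-9,-32,0],"turn":0.1},
  ],
)

```text
clock: 22.75
eef_pos: [465.8, -254.2, 149.4]
tcp_rot: [3.141, -0.002, 2.701]
contact_force: [0.5, -0.9, -0.0]
opening: 0.731
grasp_force: 0.0
```

step_arm(
  motion=[
    {"claw":62,"delta_pos":[0,0,0],"turn":0.1},
    {"claw":62,"delta_pos":[0,0,0],"turn":0},
    {"claw":62,"delta_pos":[0,0,0],"turn":0},
  ],
)

```text
clock: 23.0
eef_pos: [466.1, -252.6, 149.5]
tcp_rot: [3.141, -0.002, 2.602]
contact_force: [-0.4, -0.9, 0.1]
opening: 0.724
grasp_force: 0.0
```

```bash
cat > bat.py <<'E'
from h import *
def bat(zt=17.5,save=None,thr=60):
    w=grab('wrist',save);s=sense();e=s['eef_pos'];y=s['tcp_rot'][2]
    tx=np.array([np.cos(y),np.sin(y)]);ty=np.array([np.sin(y),-np.cos(y)])
    h=cv2.cvtColor(w['img'],cv2.COLOR_RGB2HSV).astype(int)
    cu=((h[...,0]<16)&(h[...,1]>110)&(h[...,2]>120)).astype(np.uint8)
    bl=(h[...,2]<thr).astype(np.uint8)
    p=proj(w,[e[0],e[1],zt]); print('tcp px',p.round())
    def roi(m):
        k=np.zeros_like(m);k[max(0,int(p[1])-75):int(p[1])+75,max(0,int(p[0])-85):int(p[0])+85]=m[max(0,int(p[1])-75):int(p[1])+75,max(0,int(p[0])-85):int(p[0])+85];return cv2.morphologyEx(k,cv2.MORPH_OPEN,np.ones((3,3),np.uint8))
    for n,m in(('cu',roi(cu)),('bl',roi(bl))):
        cs=cv2.findContours(m,0,2)[0]
        for c in sorted(cs,key=cv2.contourArea)[-2:]:
            b=cv2.boxPoints(cv2.minAreaRect(c)); X=[onz(w,*q,zt)[:2]-e[:2] for q in b]
            print(n,cv2.contourArea(c),b.round().tolist(),'tool:',[[round(float(d@tx),1),round(float(d@ty),1)] for d in X])
    print(e,y,s['opening']); return w
if __name__=='__main__': bat(save='b1.png')
E
python3 bat.py
```

```text
tcp px [320. 232.]
cu 565.5 [[324.0, 231.0], [359.0, 231.0], [359.0, 248.0], [324.0, 248.0]] tool: [[1.0, 3.3], [0.9, 28.8], [-12.1, 29.2], [-12.0, 3.3]]
bl 57.5 [[234.0, 296.0], [240.0, 296.0], [240.0, 306.0], [234.0, 306.0]] tool: [[-50.6, -65.7], [-50.6, -61.1], [-59.0, -61.6], [-59.0, -66.2]]
bl 1569.5 [[323.0, 229.0], [325.0, 185.0], [362.0, 186.0], [361.0, 231.0]] tool: [[2.3, 2.8], [34.7, 4.0], [33.6, 30.3], [1.2, 30.0]]
[ 466.26581947 -252.09170262  149.74224477] 2.603221763063536 0.7255967718706658
```

step_arm(
  motion=[
    {"claw":62,"delta_pos":[3,6,10],"turn":0},
    {"claw":62,"delta_pos":[3,6,20],"turn":0},
    {"claw":62,"delta_pos":[3,4.3,20],"turn":0},
    {"claw":62,"delta_pos":[0,0,10],"turn":0},
    {"claw":62,"delta_pos":[0,0,0],"turn":0},
    {"claw":62,"delta_pos":[0,0,0],"turn":0},
  ],
)

```text
clock: 23.55
eef_pos: [467.5, -233.5, 90.3]
tcp_rot: [-3.141, -0.001, 2.602]
contact_force: [-0.1, -0.2, 0.2]
opening: 0.723
grasp_force: 0.0
```

```bash
python3 - <<'E'
from bat import *
w=bat(save='b2.png')
g=cv2.cvtColor(w['img'],cv2.COLOR_RGB2HSV).astype(int)
print('col320 rows',[(r,*g[r,320].tolist()) for r in range(170,330,5)])
E
```

```text
tcp px [318. 260.]
cu 34.0 [[336.0, 204.0], [337.0, 198.0], [347.0, 199.0], [346.0, 206.0]] tool: [[33.1, 9.9], [36.7, 10.3], [36.0, 15.9], [32.3, 15.6]]
cu 896.0 [[295.0, 271.0], [340.0, 271.0], [340.0, 292.0], [295.0, 292.0]] tool: [[-6.6, -13.7], [-6.6, 12.6], [-19.9, 12.9], [-19.9, -13.9]]
bl 290.5 [[233.0, 296.0], [242.0, 296.0], [242.0, 334.0], [233.0, 334.0]] tool: [[-22.6, -51.0], [-22.6, -45.6], [-48.1, -47.1], [-48.1, -52.6]]
bl 2370.5 [[296.0, 269.0], [298.0, 213.0], [343.0, 214.0], [341.0, 271.0]] tool: [[-5.6, -13.2], [28.3, -11.5], [27.3, 13.8], [-6.6, 13.2]]
[ 468.01867162 -234.0868065    90.97246529] 2.6010921496300354 0.7275842783575819
col320 rows [(170, 15, 116, 136), (175, 16, 117, 133), (180, 15, 111, 133), (185, 16, 113, 131), (190, 15, 113, 129), (195, 15, 118, 123), (200, 15, 120, 121), (205, 17, 112, 127), (210, 15, 109, 126), (215, 102, 75, 17), (220, 90, 24, 21), (225, 110, 29, 26), (230, 102, 53, 24), (235, 105, 38, 27), (240, 90, 44, 23), (245, 110, 32, 24), (250, 105, 21, 24), (255, 102, 51, 25), (260, 110, 32, 24), (265, 90, 61, 21), (270, 10, 96, 56), (275, 10, 141, 159), (280, 10, 138, 153), (285, 9, 138, 159), (290, 10, 138, 157), (295, 14, 112, 96), (300, 15, 121, 116), (305, 15, 119, 120), (310, 16, 115, 129), (315, 15, 114, 127), (320, 16, 115, 129), (325, 15, 123, 118)]
```

The battery is axis-aligned in tool coordinates, 26.5 mm wide at the expected height and centred within 0.5 mm. I'll descend and grip it high enough that the fingertips clear the deck.

step_arm(
  motion=[
    {"claw":45,"delta_pos":[0.3,-0.5,12],"turn":0},
    {"claw":45,"delta_pos":[0,0,20],"turn":0},
    {"claw":45,"delta_pos":[0,0,20],"turn":0},
    {"claw":45,"delta_pos":[0,0,15],"turn":0},
    {"claw":45,"delta_pos":[0,0,8.5],"turn":0},
    {"claw":40,"delta_pos":[0,0,0],"turn":0},
    {"claw":34,"delta_pos":[0,0,0],"turn":0},
    {"claw":32,"delta_pos":[0,0,0],"turn":0},
  ],
)

```text
clock: 24.27
eef_pos: [467.9, -235.0, 16.3]
tcp_rot: [3.141, 0.002, 2.6]
contact_force: [0.5, 1.1, 0.2]
opening: 0.373
grasp_force: 0.0
```

```bash
python3 - <<'E'
from bat import *
w=bat(save='b3.png')
E
```

```text
tcp px [319. 322.]
cu 64.5 [[379.0, 281.0], [390.0, 281.0], [390.0, 290.0], [379.0, 290.0]] tool: [[17.3, 23.0], [17.3, 27.1], [13.6, 27.3], [13.6, 23.1]]
cu 2009.5 [[282.0, 365.0], [283.0, 327.0], [355.0, 330.0], [353.0, 367.0]] tool: [[-19.6, -15.0], [-2.2, -14.0], [-3.4, 14.3], [-20.8, 14.2]]
bl 3211.0 [[233.0, 291.0], [280.0, 291.0], [280.0, 395.0], [233.0, 395.0]] tool: [[13.2, -32.7], [13.2, -14.7], [-34.2, -16.1], [-34.2, -35.8]]
bl 5533.5 [[287.0, 334.0], [289.0, 249.0], [358.0, 251.0], [355.0, 336.0]] tool: [[-5.2, -12.6], [30.2, -10.9], [29.4, 14.5], [-6.1, 14.6]]
[ 467.95203416 -235.00338781   16.34438323] 2.5998368937143126 0.37722131497666883
```

step_arm(
  motion=[
    {"claw":29,"delta_pos":[0,0.3,0.5],"turn":0},
    {"claw":27,"delta_pos":[0,0,0],"turn":0},
    {"claw":24,"delta_pos":[0,0,0],"turn":0},
    {"claw":22,"delta_pos":[0,0,0],"turn":0},
    {"claw":22,"delta_pos":[0,0,0],"turn":0},
  ],
  force=25,
)

```text
clock: 24.73
eef_pos: [467.8, -234.5, 15.5]
tcp_rot: [3.141, 0.001, 2.6]
contact_force: [-1.0, -0.4, 6.2]
opening: 0.305
grasp_force: 24.4
```

step_arm(
  motion=[
    {"claw":22,"delta_pos":[0,0,-4],"turn":0},
    {"claw":22,"delta_pos":[0,0,-10],"turn":0},
    {"claw":22,"delta_pos":[0,0,-18],"turn":0},
    {"claw":22,"delta_pos":[0,0,-20],"turn":0},
    {"claw":22,"delta_pos":[0,0,-20],"turn":0},
    {"claw":22,"delta_pos":[0,0,-15],"turn":0},
    {"claw":22,"delta_pos":[0,0,0],"turn":0},
  ],
)

```text
clock: 25.32
eef_pos: [469.0, -235.2, 105.3]
tcp_rot: [3.141, 0.005, 2.6]
contact_force: [1.6, -0.6, -0.1]
opening: 0.294
grasp_force: 25.0
```

```bash
python3 - <<'E'
from bat import *
s=sense();print(s['contact_force'],s['grasp_force'],s['eef_pos'])
z=s['eef_pos'][2]-15.6+17.5
w=bat(zt=z,save='b4.png',thr=60)
g=cv2.cvtColor(w['img'],cv2.COLOR_RGB2HSV).astype(int)
print([(r,*g[r,320].tolist()) for r in range(235,395,5)])
E
```

```text
[ 1.58623832 -0.5671055  -0.14572806] 25.014584362506866 [ 469.01725288 -235.18127193  105.32936585]
tcp px [318. 321.]
cu 16.5 [[393.0, 305.0], [397.0, 305.0], [397.0, 310.0], [393.0, 310.0]] tool: [[6.8, 28.8], [6.8, 30.3], [4.7, 30.5], [4.7, 28.9]]
cu 1828.5 [[286.0, 337.0], [352.0, 337.0], [352.0, 367.0], [286.0, 367.0]] tool: [[-7.1, -12.8], [-7.1, 13.4], [-21.0, 13.7], [-21.0, -13.1]]
bl 12661.0 [[233.0, 251.0], [402.0, 251.0], [402.0, 394.0], [233.0, 394.0]] tool: [[28.8, -31.4], [28.8, 30.9], [-34.0, 34.9], [-34.0, -35.5]]
[ 468.33917241 -234.87355436  103.80298031] 2.5997911784752663 0.3043768597661325
[(235, 15, 116, 128), (240, 15, 113, 124), (245, 15, 115, 129), (250, 15, 112, 118), (255, 90, 26, 20), (260, 96, 67, 19), (265, 105, 44, 23), (270, 102, 51, 25), (275, 75, 21, 24), (280, 90, 12, 22), (285, 100, 36, 21), (290, 90, 23, 22), (295, 98, 41, 25), (300, 102, 49, 26), (305, 110, 29, 26), (310, 96, 58, 22), (315, 96, 49, 26), (320, 83, 41, 25), (325, 98, 43, 24), (330, 102, 49, 26), (335, 102, 49, 26), (340, 10, 138, 163), (345, 10, 138, 165), (350, 10, 138, 164), (355, 10, 137, 168), (360, 10, 137, 168), (365, 9, 140, 166), (370, 19, 94, 240), (375, 19, 93, 241), (380, 19, 93, 242), (385, 17, 110, 228), (390, 18, 100, 234)]
```

The battery is gripped and lifted, with its copper end at row 367 facing forward and its centre about 0.6 mm ahead of the TCP. I'll turn and carry it above the bay.

step_arm(
  motion=[
    {"claw":22,"delta_pos":[0,0,-10],"turn":-0.067},
    {"claw":22,"delta_pos":[0,0,-18],"turn":-0.067},
    {"claw":22,"delta_pos":[0,0,-18],"turn":-0.066},
    {"claw":22,"delta_pos":[0.5,10,0],"turn":0},
    {"claw":22,"delta_pos":[1,20,0],"turn":0},
    {"claw":22,"delta_pos":[1.3,25,0],"turn":0},
    {"claw":22,"delta_pos":[1.3,25,0],"turn":0},
    {"claw":22,"delta_pos":[1.3,25,0],"turn":0},
  ],
)

```text
clock: 26.03
eef_pos: [496.8, -132.0, 146.5]
tcp_rot: [-3.142, -0.002, 2.798]
contact_force: [0.2, 0.1, -0.1]
opening: 0.304
grasp_force: 25.0
```

step_arm(
  motion=[
    {"claw":22,"delta_pos":[1.3,25,0],"turn":0},
    {"claw":22,"delta_pos":[1.3,25,0],"turn":0},
    {"claw":22,"delta_pos":[1.3,25,0],"turn":0},
    {"claw":22,"delta_pos":[1.3,25,0],"turn":0},
    {"claw":22,"delta_pos":[1.3,25,0],"turn":0},
    {"claw":22,"delta_pos":[1.2,20,0],"turn":0},
    {"claw":22,"delta_pos":[0.6,10,0],"turn":0},
    {"claw":22,"delta_pos":[0.3,5,0],"turn":0},
  ],
)

```text
clock: 26.7
eef_pos: [542.5, 21.6, 146.7]
tcp_rot: [-3.141, -0.001, 2.801]
contact_force: [-0.0, -0.3, -0.9]
opening: 0.301
grasp_force: 25.0
```

step_arm(
  motion=[
    {"claw":22,"delta_pos":[0,0,0],"turn":0},
    {"claw":22,"delta_pos":[0,0,0],"turn":0},
  ],
)

```text
clock: 26.87
eef_pos: [542.3, 19.6, 147.2]
tcp_rot: [-3.141, -0.001, 2.8]
contact_force: [0.4, -0.4, -0.9]
opening: 0.298
grasp_force: 25.0
```

```bash
cat > bay.py <<'E'
from h import *
w=grab('wrist','bay_%d.png'%int(sense()['clock']*100));s=sense();e=s['eef_pos'];y=s['tcp_rot'][2];print(e,y,s['contact_force'],s['grasp_force'])
tx=np.array([np.cos(y),np.sin(y)]);ty=np.array([np.sin(y),-np.cos(y)])
def T(u,v,z): d=onz(w,u,v,z)[:2]-e[:2];return round(float(d@tx),1),round(float(d@ty),1)
B=np.array([544.8,19.6]);c=np.array([np.cos(-.34),np.sin(-.34)]);n=np.array([np.sin(.34),np.cos(.34)])
P=lambda X,Y,z:proj(w,[*(B+c*(X+28)+n*(Y-1)),z]).round(0).tolist()
print('pred opening corners',[P(X,Y,32) for X,Y in((-58.5,-20),(-58.5,20),(2.5,-20),(2.5,20))],'rivets ±? deck corners',P(-75,-52,32),P(-75,52,32))
g=cv2.GaussianBlur(cv2.cvtColor(w['img'],cv2.COLOR_RGB2GRAY),(3,3),0).astype(int)
def edges(p,o,t=7):
    d=np.diff(p);return [(i+o,int(d[i])) for i in range(1,len(d)-1) if abs(d[i])>t and abs(d[i])>=abs(d[i-1]) and abs(d[i])>abs(d[i+1])]
import sys
for r in map(int,sys.argv[1].split(',')):
    print('row',r,[(u,d,T(u,r,32)[1]) for u,d in edges(g[r,220:420],220)])
for k in map(int,sys.argv[2].split(',')):
    print('col',k,[(v,d,T(k,v,32)[0]) for v,d in edges(g[150:330,k],150)])
E
python3 bay.py 205,215,225,235 270,300,320,340,370
```

```text
[542.41367121  19.32273382 147.35841763] 2.7991667520753274 [-0.45168946  0.6577955   0.17460377] 24.99670922756195
pred opening corners [[288.0, 198.0], [348.0, 198.0], [290.0, 283.0], [347.0, 283.0]] rivets ±? deck corners [239.0, 173.0] [398.0, 173.0]
row 205 [(239, -21, -53.2), (284, -21, -23.0), (295, -10, -15.7), (331, 9, 8.4), (340, 21, 14.5), (345, -11, 17.8), (347, 12, 19.1), (353, -8, 23.2), (356, -11, 25.2), (373, 10, 36.5), (382, 9, 42.6), (395, 12, 51.3)]
row 215 [(240, -23, -52.9), (286, -24, -21.9), (294, -11, -16.5), (340, 11, 14.6), (394, 15, 51.0)]
row 225 [(240, -21, -53.3), (287, -19, -21.3), (290, 23, -19.3), (293, -25, -17.3), (341, 8, 15.4), (394, 12, 51.4)]
row 235 [(241, -26, -53.0), (264, -8, -37.3), (267, 9, -35.2), (270, -26, -33.2), (273, 17, -31.1), (276, -12, -29.0), (298, -9, -14.0), (342, 12, 16.2), (393, 18, 51.1)]
col 270 [(168, -58, 47.9), (173, 26, 44.7), (196, -9, 29.5), (198, 13, 28.2), (233, -8, 4.0), (237, -17, 1.2), (270, 17, -23.0)]
col 300 [(168, -22, 47.9), (200, -11, 26.9)]
col 320 [(168, -21, 47.9), (200, -10, 26.9)]
col 340 [(157, 32, 55.0), (168, -56, 48.0), (173, 23, 44.7), (200, -25, 26.9), (202, 10, 25.5), (209, -15, 20.8)]
col 370 [(168, -52, 48.0), (173, 26, 44.7), (198, 8, 28.3), (203, -23, 24.9)]
```

Deck sides at tool y −53.1 and +51.2, so y is aligned. The bay lies about 2–3 mm toward the tower. I'll shift and go lower for a close check.

step_arm(
  motion=[
    {"claw":22,"delta_pos":[-1,0,15],"turn":0},
    {"claw":22,"delta_pos":[-1,0,25],"turn":0},
    {"claw":22,"delta_pos":[0,0,25],"turn":0},
    {"claw":22,"delta_pos":[0,0,15],"turn":0},
    {"claw":22,"delta_pos":[0,0,5],"turn":0},
    {"claw":22,"delta_pos":[0,0,0],"turn":0},
    {"claw":22,"delta_pos":[0,0,0],"turn":0},
  ],
)

```text
clock: 27.5
eef_pos: [545.0, 18.8, 63.2]
tcp_rot: [-3.142, 0.0, 2.799]
contact_force: [-0.1, -0.4, -1.0]
opening: 0.303
grasp_force: 25.0
```

```bash
python3 bay.py 225,235,243,250 230,260,300,310,330,340,390; python3 - <<'E'
from bat import *
z=sense()['eef_pos'][2]+1.9
bat(zt=z)
E
```

```text
[545.42376302  18.95564768  63.63873839] 2.7991316493778897 [ 0.03287334 -0.68832239 -1.33166935] 25.0032439827919
pred opening corners [[273.0, 225.0], [362.0, 225.0], [278.0, 344.0], [358.0, 344.0]] rivets ±? deck corners [199.0, 189.0] [436.0, 188.0]
row 225 [(243, -24, -34.3), (319, 29, 0.0), (354, -10, 15.8), (357, -18, 17.2), (360, 24, 18.5)]
row 235 [(247, -39, -32.7), (282, -18, -16.8), (349, 15, 13.6), (411, 15, 41.8), (417, 26, 44.6)]
row 243 [(250, -40, -31.6), (283, -17, -16.5), (349, 20, 13.7)]
row 250 [(253, -39, -30.4), (283, -19, -16.6), (349, 21, 13.8)]
col 230 [(180, -73, 51.4), (188, 35, 47.9), (223, -18, 32.1), (225, 23, 31.2), (273, -33, 8.0), (326, 30, -19.8)]
col 260 [(180, -31, 51.4), (301, -14, -6.4), (319, 10, -16.0), (324, 14, -18.7)]
col 300 [(180, -35, 51.4), (227, -19, 30.3)]
col 310 [(180, -35, 51.4), (227, -19, 30.3)]
col 330 [(180, -34, 51.4), (218, 33, 34.4), (226, -52, 30.7), (230, 17, 28.9), (234, -16, 27.0)]
col 340 [(180, -33, 51.4), (219, 31, 34.0), (226, -57, 30.7), (229, 17, 29.3), (232, -16, 27.9)]
col 390 [(180, -32, 51.4), (202, 28, 41.7), (223, -11, 32.1), (225, 13, 31.2), (229, -32, 29.3), (309, -8, -10.6)]
tcp px [319. 323.]
cu 1851.0 [[287.0, 337.0], [351.0, 337.0], [351.0, 367.0], [287.0, 367.0]] tool: [[-6.3, -12.6], [-6.3, 12.8], [-20.1, 13.1], [-20.1, -12.9]]
bl 13166.5 [[233.0, 247.0], [402.0, 247.0], [402.0, 396.0], [233.0, 396.0]] tool: [[31.1, -31.5], [31.1, 30.6], [-34.1, 34.7], [-34.1, -35.7]]
[545.63414251  19.10091212  63.87257295] 2.7992985947069777 0.3025297526732057
```

step_arm(
  motion=[
    {"claw":22,"delta_pos":[0.2,-0.6,4],"turn":0},
    {"claw":22,"delta_pos":[0.1,-0.5,4],"turn":0},
    {"claw":22,"delta_pos":[0,0,2],"turn":0},
    {"claw":22,"delta_pos":[0,0,0],"turn":0},
    {"claw":22,"delta_pos":[0,0,0],"turn":0},
    {"claw":22,"delta_pos":[0,0,0],"turn":0},
  ],
)

```text
clock: 28.1
eef_pos: [544.1, 18.5, 52.7]
tcp_rot: [3.142, 0.0, 2.8]
contact_force: [-0.1, -0.4, -1.2]
opening: 0.302
grasp_force: 25.0
```

```bash
python3 bay.py 236,240,245,250,255 240,260,300,310,330,340,390
```

```text
[544.21234571  18.50436971  52.75550985] 2.7999062011941773 [ 0.20701102 -0.12194756 -0.76704517] 25.00232845544815
pred opening corners [[272.0, 232.0], [366.0, 232.0], [277.0, 357.0], [361.0, 357.0]] rivets ±? deck corners [193.0, 194.0] [445.0, 194.0]
row 236 [(240, -36, -33.4), (285, -22, -14.2), (353, 21, 14.8), (387, 8, 29.3), (390, -8, 30.6), (397, 27, 33.6), (401, -16, 35.3), (407, 34, 37.8)]
row 240 [(242, -34, -32.7), (282, -16, -15.6), (321, 15, 1.1), (331, -8, 5.4), (354, 17, 15.3), (413, 22, 40.5), (417, -16, 42.2)]
row 245 [(239, -34, -34.1), (281, -17, -16.1), (352, 18, 14.5)]
row 250 [(242, -37, -32.9), (282, -19, -15.7), (352, 19, 14.5)]
row 255 [(244, -35, -32.2), (282, -20, -15.7), (352, 23, 14.6)]
col 240 [(184, -78, 50.9), (233, 25, 30.1), (236, 10, 28.7), (242, -31, 26.0), (245, 19, 24.7), (279, -30, 9.0)]
col 260 [(184, -35, 50.9), (301, -15, -1.7), (319, 10, -10.7), (324, 14, -13.2)]
col 300 [(184, -39, 50.9), (234, -23, 29.6)]
col 310 [(184, -38, 50.9), (234, -24, 29.6)]
col 330 [(184, -39, 50.9), (231, 26, 30.9), (234, -49, 29.6), (237, 16, 28.3), (240, -17, 27.0)]
col 340 [(184, -36, 50.9), (227, 28, 32.7), (234, -62, 29.6)]
col 390 [(184, -33, 50.9), (215, 28, 37.9), (230, -15, 31.4), (232, 11, 30.5), (235, -30, 29.2)]
```

step_arm(
  motion=[
    {"claw":22,"delta_pos":[-0.5,-0.6,0],"turn":0},
    {"claw":22,"delta_pos":[0,0,1.5],"turn":0},
    {"claw":22,"delta_pos":[0,0,1.5],"turn":0},
    {"claw":22,"delta_pos":[0,0,1.5],"turn":0},
    {"claw":22,"delta_pos":[0,0,1],"turn":0},
    {"claw":22,"delta_pos":[0,0,0],"turn":0},
    {"claw":22,"delta_pos":[0,0,0],"turn":0},
  ],
)

```text
clock: 28.73
eef_pos: [544.3, 17.7, 47.1]
tcp_rot: [-3.142, -0.0, 2.8]
contact_force: [0.5, 0.4, -0.1]
opening: 0.302
grasp_force: 25.0
```

step_arm(
  motion=[
    {"claw":22,"delta_pos":[0,0,1],"turn":0},
    {"claw":22,"delta_pos":[0,0,1],"turn":0},
    {"claw":22,"delta_pos":[0,0,0],"turn":0},
  ],
)

```text
clock: 28.98
eef_pos: [544.3, 17.7, 45.0]
tcp_rot: [-3.142, -0.0, 2.8]
contact_force: [-0.8, 0.2, -1.1]
opening: 0.303
grasp_force: 25.0
```

step_arm(
  motion=[
    {"claw":22,"delta_pos":[0,0,1],"turn":0},
    {"claw":22,"delta_pos":[0,0,0.7],"turn":0},
    {"claw":22,"delta_pos":[0,0,0],"turn":0},
  ],
)

```text
clock: 29.23
eef_pos: [544.3, 17.7, 43.3]
tcp_rot: [-3.142, -0.0, 2.8]
contact_force: [-0.5, 0.1, -0.5]
opening: 0.303
grasp_force: 25.0
```

No contact below rib height, so it's between the ribs. I'll continue to the floor.

step_arm(
  motion=[
    {"claw":22,"delta_pos":[0,0,0.7],"turn":0},
    {"claw":22,"delta_pos":[0,0,0.6],"turn":0},
    {"claw":22,"delta_pos":[0,0,0],"turn":0},
  ],
)

```text
clock: 29.48
eef_pos: [544.3, 17.7, 42.1]
tcp_rot: [-3.142, -0.0, 2.8]
contact_force: [0.7, 0.6, 0.4]
opening: 0.3
grasp_force: 25.0
```

step_arm(
  motion=[
    {"claw":22,"delta_pos":[0,0,0.5],"turn":0},
    {"claw":22,"delta_pos":[0,0,0],"turn":0},
  ],
)

```text
clock: 29.65
eef_pos: [544.4, 17.7, 41.7]
tcp_rot: [3.142, 0.0, 2.8]
contact_force: [-1.0, -0.4, 0.2]
opening: 0.302
grasp_force: 25.0
```

step_arm(
  motion=[
    {"claw":22,"delta_pos":[0,0,0.4],"turn":0},
    {"claw":22,"delta_pos":[0,0,0.3],"turn":0},
    {"claw":22,"delta_pos":[0,0,0],"turn":0},
  ],
)

```text
clock: 29.9
eef_pos: [544.4, 17.7, 41.6]
tcp_rot: [3.142, 0.0, 2.8]
contact_force: [-2.9, 0.2, 7.3]
opening: 0.3
grasp_force: 25.9
```

The floor is reached exactly at the predicted height. Release and rise.

step_arm(
  motion=[
    {"claw":26,"delta_pos":[0,0,-0.2],"turn":0},
    {"claw":28,"delta_pos":[0,0,-0.3],"turn":0},
    {"claw":32,"delta_pos":[0,0,0],"turn":0},
    {"claw":38,"delta_pos":[0,0,0],"turn":0},
    {"claw":38,"delta_pos":[0,0,0],"turn":0},
  ],
)

```text
clock: 30.32
eef_pos: [544.4, 17.7, 41.4]
tcp_rot: [-3.142, -0.0, 2.8]
contact_force: [0.1, -0.1, -0.0]
opening: 0.445
grasp_force: 0.0
```

step_arm(
  motion=[
    {"claw":40,"delta_pos":[0,0,-4],"turn":0},
    {"claw":40,"delta_pos":[0,0,-12],"turn":0},
    {"claw":40,"delta_pos":[0,0,-25],"turn":0},
    {"claw":40,"delta_pos":[0,0,-30],"turn":0},
    {"claw":40,"delta_pos":[0,0,-25],"turn":0},
    {"claw":60,"delta_pos":[0,0,-12],"turn":0},
    {"claw":60,"delta_pos":[0,0,0],"turn":0},
    {"claw":60,"delta_pos":[0,0,0],"turn":0},
  ],
)

```text
clock: 30.98
eef_pos: [544.9, 17.7, 150.7]
tcp_rot: [3.141, 0.002, 2.8]
contact_force: [-1.1, -0.2, 0.5]
opening: 0.705
grasp_force: 0.0
```

```bash
python3 bay.py 215,240 300,320,340; python3 - <<'E'
from bat import *
bat(zt=43.5)
w=grab('wrist');g=cv2.cvtColor(w['img'],cv2.COLOR_RGB2HSV).astype(int)
print([(r,*g[r,320].tolist()) for r in range(190,300,4)])
t=grab('top');a=cv2.absdiff(cv2.imread('pics/top0.png'),t['img'][:,:,::-1]).max(2)
m=cv2.morphologyEx((a>45).astype(np.uint8),cv2.MORPH_OPEN,np.ones((3,3),np.uint8))
print([cv2.boundingRect(c) for c in cv2.findContours(m,0,2)[0] if cv2.contourArea(c)>25])
E
```

```text
[544.12350417  17.72823432 149.61448469] 2.7998060857354856 [ 0.03020142  0.04757719 -0.45361102] 0.0
pred opening corners [[290.0, 192.0], [349.0, 192.0], [292.0, 276.0], [347.0, 276.0]] rivets ±? deck corners [241.0, 167.0] [398.0, 167.0]
row 215 [(242, -26, -52.1), (287, -24, -21.3), (296, -12, -15.1), (341, 11, 15.6), (394, 16, 51.9)]
row 240 [(243, -23, -52.4), (262, -18, -39.2), (299, -11, -13.4), (342, 11, 16.6), (393, 14, 52.2)]
col 300 [(163, -23, 49.6), (194, -10, 29.1), (248, 19, -9.1), (269, -13, -24.8), (276, 21, -30.2), (308, -21, -55.6)]
col 320 [(163, -23, 49.6), (167, 13, 47.0), (170, -9, 45.1), (193, -10, 29.8), (249, 24, -9.8), (269, -26, -24.8), (272, 10, -27.1)]
col 340 [(155, 34, 54.8), (163, -59, 49.6), (167, 27, 47.0), (190, -9, 31.8), (194, -31, 29.1), (201, -11, 24.3)]
tcp px [318. 242.]
cu 10.0 [[233.0, 197.0], [237.0, 197.0], [237.0, 200.0], [233.0, 200.0]] tool: [[29.8, -54.7], [29.8, -52.2], [27.9, -52.3], [27.9, -54.9]]
cu 14.0 [[398.0, 189.0], [402.0, 189.0], [402.0, 193.0], [398.0, 193.0]] tool: [[35.0, 50.7], [35.0, 53.3], [32.4, 53.5], [32.4, 50.9]]
[... 420 characters left out ...]
, 15), (202, 105, 39, 13), (206, 90, 77, 10), (210, 113, 57, 18), (214, 105, 36, 14), (218, 75, 30, 17), (222, 105, 34, 15), (226, 90, 48, 16), (230, 100, 48, 16), (234, 90, 36, 14), (238, 120, 27, 19), (242, 105, 36, 14), (246, 102, 91, 14), (250, 120, 51, 15), (254, 9, 145, 114), (258, 10, 145, 118), (262, 10, 144, 115), (266, 9, 144, 119), (270, 9, 139, 117), (274, 98, 73, 14), (278, 96, 159, 45), (282, 95, 153, 50), (286, 95, 147, 52), (290, 94, 153, 50), (294, 95, 163, 50), (298, 95, 145, 51)]
[(0, 434, 12, 8), (227, 416, 137, 64), (289, 387, 18, 5), (352, 386, 14, 26), (0, 367, 132, 74), (271, 335, 31, 6), (280, 328, 15, 4), (410, 302, 24, 24), (173, 296, 12, 17), (150, 180, 208, 246)]
```

```bash
python3 -c "
from rig import *
print(sense()['clock'],sign_off())"
```

```text
the job is handed in; nothing more can be done
31.1833 None
```

The cover is off and lies flat, top up, on the sketch pad. The battery is flat in the bay with its terminals toward the tower. I handed the job in at 31.2 s of the 72 s allowed; tab force readings peaked at 16.1 N (it cracks at 18 N), and I saw no sign that anything else on the desk had moved.

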